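# Hang a rinsed bottle on the rotary drying stand

## Task

Turn the rotary drying stand by its blue grip until its red mark points to the yellow arrow, and hang the brown bottle upside down on the red peg, its neck all the way down over the peg and its rim resting on the white disc. The bottle must not be dropped or knocked over (lay it on the green mat to change your grip), and nothing else on the bench may be disturbed. At the end the mark must still point to the arrow, and everything must be let go and at rest.

Things in the scene. Friction and masses are not known exactly. Their poses are not given: they have to be found in the camera images.
- rack (a joint): turning angle of the drying stand's white disc (rad): 0 when the red mark points exactly to the yellow arrow, positive counter-clockwise seen from above; stops at -3 and +3. It stays where it is left (friction about 0.12 N m)
- stand: fixed round base of the drying stand, black, radius 118 mm, on the bench. Origin on the turning axis at bench level; its +x axis points to the middle of the yellow tongue with the black arrow (arrow drawn pointing inwards), tongue 50 mm wide, 18 mm high, reaching 165 mm from the axis. Above it turns the white disc, radius 112 mm
- red_peg_foot (a point): foot centre of the red peg on the white disc's top (30 mm above the bench), 85 mm from the turning axis; x axis points outwards from the turning axis, along the red stripe on the disc (the red mark). Two more pegs, grey, stand 120 degrees to either side on the same circle. All pegs: 14 mm in diameter, 85 mm tall (tips 115 mm above the bench), tapered over the top 7 mm
- rack_grip (a point): centre of the blue bar grip on top of the central column (28 mm in diameter) of the turning disc, on the turning axis, 185 mm above the bench. The bar is 64 mm long along this point's x axis (which is the direction of the red peg from the axis), 14 mm thick along its y, 38 mm tall (166 to 204 mm above the bench)
- bottle_mid (a point): middle (half-way up) of the empty brown open bottle, 125 mm long, first standing upright; z axis from base to mouth. Square body 48 x 48 mm, flat sides square to x and y, from 62.5 mm below to 38.5 mm above this point along z; then a round neck, 33 mm outside, 24.6 mm bore, 24 mm long, ending in the mouth. Hollow: the whole peg goes in. 0.09 to 0.18 kg
- bottle_mouth (a point): centre of the bottle's mouth, on its axis 62.5 mm beyond bottle_mid; same axes
- mat: flat green mat fixed on the bench, 130 mm along its x, 180 mm along its y, 4 mm thick; origin at the centre of its underside. A free place to lay the bottle down
- jar_a: closed yellow jar with red lid, a bystander: radius 33 mm, 75 mm high; origin at the centre of its underside
- jar_b: closed reddish-brown jar with red lid, a bystander: radius 35 mm, 65 mm high; origin at the centre of its underside
- beaker: open white beaker, a bystander: radius 32 mm, 80 mm high; origin at the centre of its underside
- round_bottle: closed round blue bottle with white cap, a bystander: radius 32 mm, 120 mm high; origin at the centre of its underside
- wrench: steel wrench lying flat, a bystander: 160 mm long along its x, about 12 mm high; origin near its middle at the underside
- jaw: steel wedge grip jaw, a bystander: 70 x 45 mm, 42 mm high; origin at the centre of its underside
- caliper: caliper lying flat, a bystander: 180 mm long along its x, 12 mm high; origin near its middle at the underside
Things that resemble listed ones, but are neither listed nor needed, are in the scene too. There is more than one size of the part that bears bottle_mid; the job needs the larger.

How it is judged (in metres and radians):
At the end, for the whole second after the job is handed in: The red mark points to the yellow arrow within 0.09 rad (about 5 degrees), the bottle hangs upside down (within 0.14 rad) on the red peg with its rim within 5 mm of the white disc and its mouth centred on the peg within 10 mm, released, and bottle and disc are at rest (value of joint rack between -0.09 and 0.09 rad and horizontal distance between bottle_mouth and red_peg_foot below 0.01 m and z of bottle_mouth in the frame of red_peg_foot below 0.005 m and angle between bottle_mid's own z axis and vertical above 3 rad and linear speed of bottle below 0.02 m/s and velocity of joint rack between -0.05 and 0.05 rad/s and contact force between the fingers and bottle below 0.1 N); the robot touches nothing.
It fails at once if the bottle falls or topples freely: faster than 0.6 m/s or 8 rad/s while the fingers do not hold it (contact force between the fingers and bottle below 0.1 N and (linear speed of bottle above 0.6 m/s or angular speed of bottle above 8 rad/s)).
It fails at once if a bystander is moved by more than 30 mm (distance of any of jar_a, jar_b, beaker, round_bottle, wrench, jaw, caliper from where it was at the start of the episode above 0.03 m).
It also fails if it takes over 72 s, if anything falls off the work surface, if the arm or the gripper's body presses on something with over 40 N, if the wrist force passes 120 N, or if a joint passes its speed limit or range.

## Robot

A 6-joint arm with a two-finger parallel gripper is mounted at the origin on the work surface. World frame = base frame: x ahead of the robot, y to its left, z up, the work surface at z = 0. Lengths are in mm, angles in degrees, forces in N, time in s.
With the tool pointing down it reaches from about 375 to 900 mm from the base axis. Payload 3.1 kg.
Tool frame: the origin (TCP) lies between the finger pads; the fingertips stand 11 mm ahead of it and the grasp point (between the pads) lies 8 mm behind it (tcp_to_tips is the distance from the TCP to the fingertips, in mm); z points along the fingers, y is the direction in which the jaws open and shut (so a half turn about z gives the same grasp; the last joint's range is limited). The gripper opens to 87 mm and grips with 3 to 60 N. Pads are 19 mm wide; open, the fingers measure 117 mm over their backs; the gripper's body (75 mm by 190 mm) begins 51 mm behind the grasp point.
Start: joints at [-80.014, 30.224, 82.088, -0, 67.689, -10.227], TCP at [215.976, -586.474, 233.548] pointing down, gripper open.
Joint ranges: [-176.69, 176.69], [-43.24, 126.21], [12.49, 139.97], [-82, 262], [0, 151.66], [-163.58, 163.58]. Speed limits (degrees/s): [159.86, 159.86, 180, 180, 180, 180].

## Interface

Orientations are given as [roll, pitch, yaw] about the fixed x, y, z axes, in that order (R = Rz(yaw) Ry(pitch) Rx(roll)).
In Python, from workcell import * gives the robot as it stands. The module is installed in compiled form; this text tells all that it offers.
- The arm moves only by the tool move_arm, never from a script. Its argument "series" is a list of rows, each a list of 7 numbers: the turn, a rotation vector about the tool's x, y, z in rad, then the shift along the tool's x, y, z in cm, then the closure, from 0 (fully open) to 1 (shut). In form: [[wx, wy, wz, x, y, z, fingers], ...]. A call has exactly 5 rows; each row is the pose to reach, as a shift and turn from the pose commanded when the call began, along the tool's axes at that moment; what a row does not reach only later rows make up. A row lasts 1/12 s, in which the tool goes at most 41.7 mm and 7.16 degrees, less where a joint would pass 70% of its speed; a pose out of reach is approached as far as the arm can. A call with a gripper value outside its range is refused whole. The fingers move at their own pace and stop on an object; "newtons" is the grip in N (left out, the last holds). Time passes only in rows, so rows that repeat a pose let the fingers close, or fill a call up. It gives the time, the measured TCP pose, the force and the opening at its end, in the units of the state.
- read_state(): the state, without advancing time (a new reading comes with each control period).
- grab_frame(name): name is "scene" or "side" or "wrist"; returns the picture (400x640x3 uint8, red, green, blue); there is no depth.
- camera_info(name): a dict with "fov_y" (degrees; the focal length in pixels is half the picture's height over the tangent of half this angle, whatever the lens; pixels are square), "cx", "cy" (the principal point, pixels), "cam_to_world" (4x4, takes a point from camera to world coordinates). Camera axes: x right, y up, looking along -z (the intrinsics and any distortion apply to the point x, -y, -z); pixel columns grow to the right and rows downward; lengths in mm; the calibration is good to about 2 mm. A picture is of the moment at which its call begins: read the wrist's pose just before it. camera_info takes no time and is no camera call; for the wrist camera it gives the pose at the moment of the call.
- close_job(): hands the job in, once; it reports no verdict.
Trained networks look in the newest picture that a camera, given by its name, has taken for a name from the list of things; names that differ only in an ending like _2 or _b are one class to them, and where a whole thing is asked for, a point or a joint stands for the part that bears it (a point fixed in the world has none). Each returns a list of dicts, best first, with "score" (0 to 1); they miss things now and then, are a little off and sometimes report something else, mostly with a low value. They report only what shows in the picture. A call takes as long as a camera call. They do not tell look-alikes from the thing itself.
- cut_out(camera, thing): "region" (400x640 bool, what is visible of it).
- place_of(camera, thing): "at" ([x, y, z] in mm, in the coordinates of the camera as it stood for that picture, good to about 4 mm: a listed point, or the origin of a listed thing).
The state is a dict: "clock": time; "joints": joint angles; "qd": joint speeds; "effort": joint torques, N m; "tool_pos": TCP position; "tool_rot": TCP orientation; "force": force on the tool from outside, world axes, zero at the start; "ft_torque": the same for the moment, N m; "grip_width": opening from 0.0 (shut) to 1.0 (fully open).
Only numpy, scipy, OpenCV 4.12 (cv2) and the standard library are available. Lean on these libraries where they do the work, as an engineer would, in place of code of your own. Each camera call takes 0.05 s, during which the arm holds its last target.

## Working session

There is one attempt and no reset: what is moved stays moved. The work goes in short steps, Python scripts to look and compute and a tool call to move; the robot and the scene stay as the last step left them, time stands still between calls to the robot, and variables do not carry over. Pictures are saved under pics/ and viewed, and the job is handed in when it is done.

Besides the shell and the picture viewer there is one more tool, called after "Emit:" as name(argument=value, ...) on one line, values as JSON. move_arm: Moves the arm, as the interface text tells. Its arguments: {"type":"object","properties":{"series":{"type":"array"},"newtons":{"type":"number"}},"required":["series"]}

```bash
mkdir -p pics; python3 - <<'E'
from workcell import *
import cv2
print(read_state())
for n in ["scene","side","wrist"]:
    i=camera_info(n); print(n,i)
    f=grab_frame(n); cv2.imwrite(f"pics/{n}0.png",f[:,:,::-1])
E
```

```text
{'clock': 0.0, 'joints': array([-8.00116549e+01,  3.02788463e+01,  8.21565322e+01, -1.14955302e-03,
        6.76900100e+01, -1.02294306e+01]), 'qd': array([ 0.02265091,  0.00285382,  0.09183169, -0.01797231, -0.08351033,
        0.05835913]), 'effort': array([-6.63067094e-04, -4.40045571e+01, -1.76588702e+01,  6.31577242e-02,
        5.80914749e-02, -1.49076363e-04]), 'tool_pos': array([ 215.86772392, -585.77431749,  232.5720955 ]), 'tool_rot': array([-1.79876416e+02, -2.12221200e-02,  2.02181904e+01]), 'force': array([-0.28193919, -0.73573563, -0.62362863]), 'ft_torque': array([ 0.00734085,  0.00906096, -0.02943907]), 'grip_width': 1.0007315193726745}
scene {'fov_y': 51.24050451703328, 'cx': 322.2443850845198, 'cy': 198.79034138345054, 'cam_to_world': array([[-1.40711513e-01, -5.80446823e-01,  8.02048475e-01,
         1.49104763e+03],
       [ 9.90043737e-01, -7.94704535e-02,  1.16180234e-01,
         1.34672990e+02],
       [-3.69729159e-03,  8.10410966e-01,  5.85850149e-01,
         8.24814540e+02],
       [ 0.00000000e+00,  0.00000000e+00,  0.00000000e+00,
         1.00000000e+00
[... 192 characters left out ...]

       [-7.03000548e-02,  7.13804425e-01, -6.96807825e-01,
        -1.11055134e+03],
       [ 4.64717410e-03,  6.98762855e-01,  7.15338295e-01,
         1.27285237e+03],
       [ 0.00000000e+00,  0.00000000e+00,  0.00000000e+00,
         1.00000000e+00]])}
wrist {'fov_y': 67.88455639942359, 'cx': 316.240333089165, 'cy': 196.80057929575608, 'cam_to_world': array([[ 3.46323404e-01,  9.07178808e-01,  2.38928253e-01,
         2.80412331e+02],
       [-9.38114929e-01,  3.35090588e-01,  8.74910172e-02,
        -5.62301937e+02],
       [-6.92611925e-04, -2.54442348e-01,  9.67087696e-01,
         3.84016797e+02],
       [ 0.00000000e+00,  0.00000000e+00,  0.00000000e+00,
         1.00000000e+00]])}
```

View pics/scene0.png

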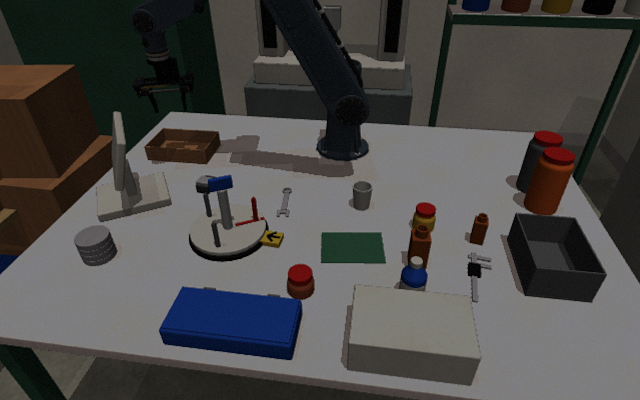

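View pics/side0.png

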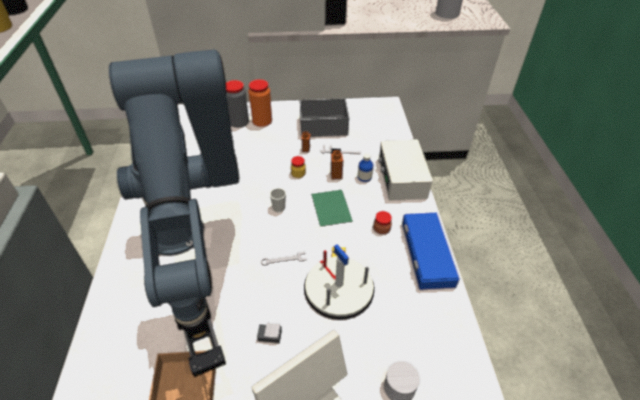

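View pics/wrist0.png

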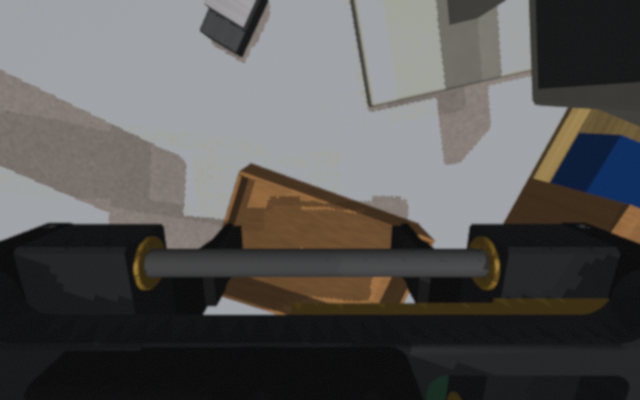

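The scene view shows two brown bottles, a larger one at (420,247) and a smaller one at (480,229). The stand is at (228,230), with the red stripe pointing right at about (250,222) and the yellow tongue at (272,238). The mat is at (352,247). The side view shows the bottles at (337,165) and (306,142), and the stand at (340,288).

```bash
cat > h.py <<'E'
from workcell import *
import numpy as np, cv2
from scipy.spatial.transform import Rotation as Ro
def K(i):
    f=200/np.tan(np.radians(i["fov_y"]/2)); return f,i["cx"],i["cy"]
def proj(i,P):
    T=np.linalg.inv(i["cam_to_world"]); P=np.atleast_2d(P); p=P@T[:3,:3].T+T[:3,3]
    f,cx,cy=K(i); return np.c_[cx+f*p[:,0]/-p[:,2],cy-f*p[:,1]/-p[:,2]]
def ray(i,uv):
    f,cx,cy=K(i); d=np.array([(uv[0]-cx)/f,-(uv[1]-cy)/f,-1.]); T=i["cam_to_world"]
    return T[:3,3],T[:3,:3]@(d/np.linalg.norm(d))
def onz(i,uv,z):
    o,d=ray(i,uv); return o+d*(z-o[2])/d[2]
def tri(rs):
    A=np.zeros((3,3));b=np.zeros(3)
    for o,d in rs:
        M=np.eye(3)-np.outer(d,d);A+=M;b+=M@o
    p=np.linalg.solve(A,b); return p,[np.linalg.norm((np.eye(3)-np.outer(d,d))@(p-o)) for o,d in rs]
def toW(i,a):
    T=i["cam_to_world"]; return T[:3,:3]@np.array(a)+T[:3,3]
E
python3 - <<'E'
from h import *
np.set_printoptions(precision=1,suppress=True)
for n in ["scene","side"]:
    i=camera_info(n)
    for t in ["bottle_mid","bottle_mouth","stand","red_peg_foot","rack_grip","mat","jar_a","jar_b","beaker","round_bottle","wrench","jaw","caliper"]:
        try:
            for r in place_of(n,t)[:3]:
                w=toW(i,r["at"]); print(n,t,round(r["score"],2),w,proj(i,w)[0])
        except Exception as e: print(n,t,e)
print(read_state()["clock"])
import subprocess
f=cv2.imread("pics/scene0.png"); cv2.imwrite("pics/c1.png",cv2.resize(f[180:310,320:520],None,fx=4,fy=4,interpolation=cv2.INTER_CUBIC))
f=cv2.imread("pics/side0.png"); cv2.imwrite("pics/c2.png",cv2.resize(f[230:330,290:390],None,fx=6,fy=6,interpolation=cv2.INTER_CUBIC)[:,:])
E
```

```text
scene bottle_mid 0.58 [624.4 270.8  60.1] [418.2 246. ]
scene bottle_mid 0.56 [505.9 450.2  46.1] [478.7 227.9]
scene bottle_mid 0.36 [ 539.1 -208.8   29.2] [255.5 220.1]
scene bottle_mouth 0.93 [626.1 273.2 128.4] [422.7 226.9]
scene bottle_mouth 0.77 [508.5 448.2  94.7] [481.9 215.2]
scene bottle_mouth 0.19 [770.4 -30.3  -1.3] [299.5 290.6]
scene red_peg_foot 0.83 [ 538.1 -207.7   33.1] [255.8 219. ]
scene mat 0.93 [593.   89.9   0. ] [351.6 248.3]
scene jar_a 0.65 [764.3 -32.2  -2.4] [299.3 289.1]
scene jar_a 0.59 [468.6 299.4   0.9] [423.  227.2]
scene jar_b 0.65 [764.3 -32.2  -2.4] [299.3 289.1]
scene jar_b 0.59 [468.6 299.4   0.9] [423.  227.2]
scene beaker 0.76 [384.7 106.2   2.8] [361.9 205.4]
scene round_bottle 0.76 [746.8 256.2   0. ] [411.5 295.1]
scene wrench 0.69 [ 397.4 -151.4    0.5] [284.4 201.9]
scene wrench 0.26 [383.8 105.2   0.7] [361.6 205.7]
scene jaw 0.77 [ 355.9 -438.3    0.2] [206.7 188.5]
scene caliper 0.96 [661.1 418.3  -1. ] [471.9 277.3]
side bottle_mid 0.71 [633.6 270.4  65.6] [337.6 163.5]
side bottle_mid 0.64 [511.  449.2  47.9] [305.6 141. ]
side bott
[... 254 characters left out ...]
 27.3] [324.9 266.7]
side red_peg_foot 0.25 [387.  100.3  -4.4] [278.6 208.3]
side rack_grip 0.97 [ 583.4 -283.5  183.9] [340.6 254.5]
side mat 0.57 [594.7  92.5  -2.7] [331.7 206.9]
side jar_a 0.74 [ 402.4 -154.9   -1.4] [283.4 260.3]
side jar_a 0.72 [765.8 -27.9  -3. ] [380.  228.1]
side jar_a 0.65 [472.1 294.1   0.6] [298.4 173.1]
side jar_b 0.74 [ 402.4 -154.9   -1.4] [283.4 260.3]
side jar_b 0.72 [765.8 -27.9  -3. ] [380.  228.1]
side jar_b 0.65 [472.1 294.1   0.6] [298.4 173.1]
side beaker 0.81 [388.  100.6  -2.8] [278.8 208. ]
side wrench 0.7 [ 404.5 -152.3   -1.4] [284.  259.7]
side jaw 0.58 [ 358.1 -438.7    1.7] [270.3 335.4]
side caliper 0.66 [660.1 419.9   0. ] [339.7 152.3]
1.45
```

View pics/c1.png

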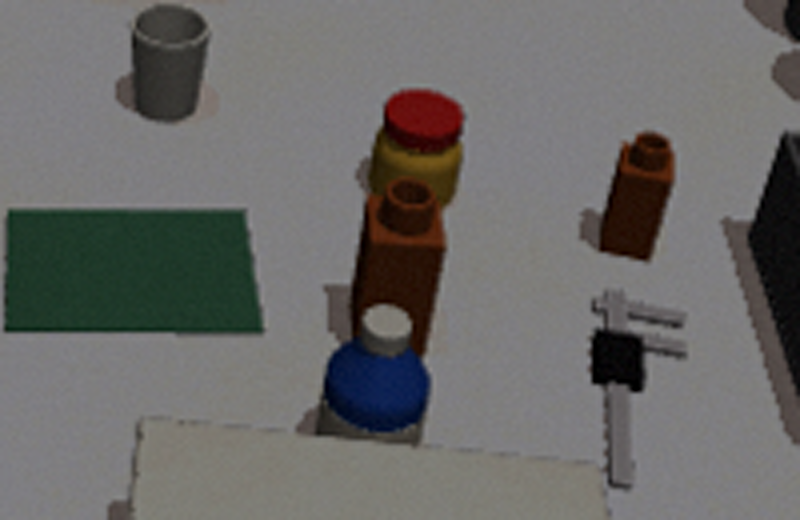

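View pics/c2.png

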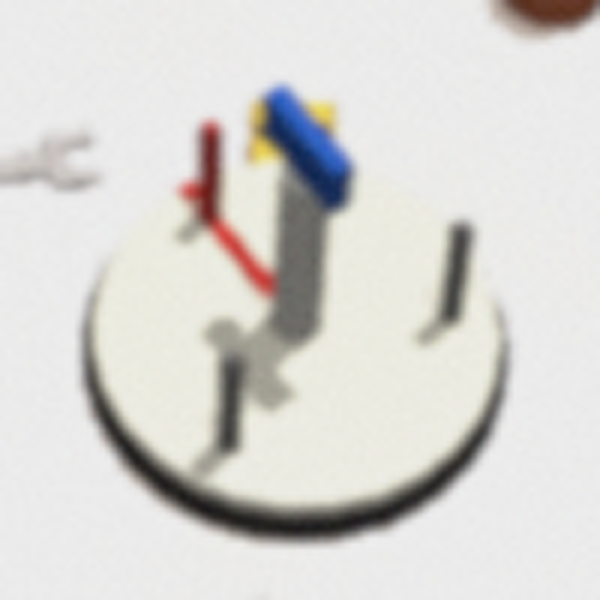

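Candidates for the bottle are the big brown one at scene (420,247), with its mouth measured at about 125 mm high, and the small brown one at (480,229), with its mouth at about 94 mm. The orange and grey jars at the back (548,180) also look similar. I choose the one at (420,247). The crop shows a square body and an open round neck, standing behind the round blue bottle. Next I'll measure the tongue, mat, bottle yaw and peg angle more precisely.

```bash
python3 - <<'E'
from h import *
np.set_printoptions(precision=1,suppress=True)
C={n:camera_info(n) for n in ["scene","side"]}
for n in C:
    f=cv2.imread(f"pics/{n}0.png"); hsv=cv2.cvtColor(f,cv2.COLOR_BGR2HSV)
    def blob(lo,hi,box,z,name):
        m=cv2.inRange(hsv,lo,hi); k=np.zeros_like(m); x0,y0,x1,y1=box; k[y0:y1,x0:x1]=m[y0:y1,x0:x1]
        c=max(cv2.findContours(k,0,2)[0],key=cv2.contourArea)
        w=np.array([onz(C[n],p,z)[:2] for p in c[:,0].astype(float)])
        r=cv2.minAreaRect(w.astype(np.float32)); print(n,name,r, cv2.contourArea(c)); return w
    sb=(180,150,300,280) if n=="scene" else (290,230,400,330)
    blob((18,100,60),(35,255,255),sb,18,"tongue")
    blob((50,60,20),(85,255,255),(0,0,640,310) if n=="side" else (300,220,400,280),4,"mat")
    blob((100,120,60),(125,255,255),sb,185,"blue")
rs={"peg_tip":[(256,198),(290+209/6,230+123/6)]}
E
for n in scene side; do :; done
python3 - <<'E'
import cv2
f=cv2.imread("pics/scene0.png"); cv2.imwrite("pics/c3.png",cv2.resize(f[165:265,175:295],None,fx=6,fy=6,interpolation=cv2.INTER_CUBIC))
E
```

```text
scene tongue ((601.3516845703125, -144.38272094726562), (60.79421615600586, 65.62826538085938), 84.38381958007812) 179.0
scene mat ((591.1490478515625, 90.13831329345703), (123.4620590209961, 177.6298828125), 7.869655132293701) 1744.0
scene blue ((556.1295776367188, -294.3693542480469), (15.504395484924316, 62.15091323852539), 29.248401641845703) 40.5
side tongue ((579.22705078125, -144.863037109375), (35.43118667602539, 10.50355052947998), 84.80621337890625) 10.5
side mat ((2018.1043701171875, 962.5697631835938), (2644.7509765625, 588.151611328125), 59.42037582397461) 22088.5
side blue ((583.4962158203125, -281.53253173828125), (21.79269790649414, 71.33717346191406), 27.485309600830078) 93.0
```

View pics/c3.png

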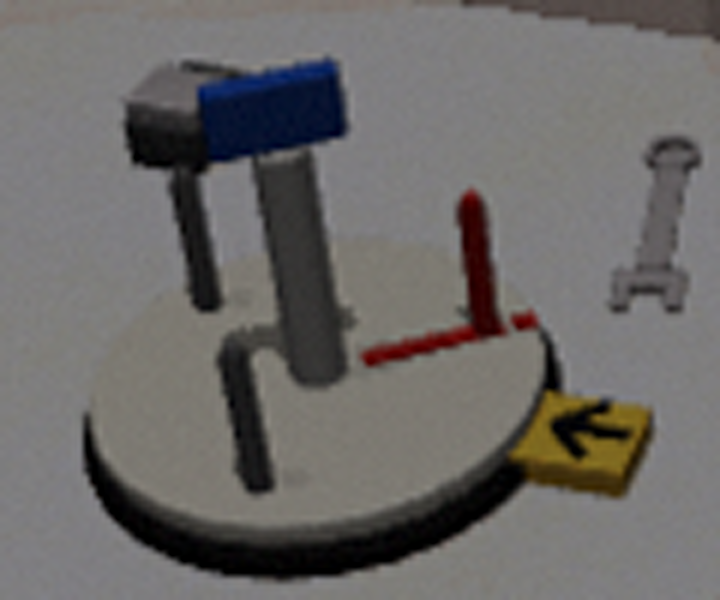

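The crop shows the red stripe pointing away from the yellow tongue, so the disc needs to turn about −36°. I'll move above the stand for a wrist view.

```bash
cat >> h.py <<'E'
def pose(): 
    s=read_state(); return np.array(s["tool_pos"]),Ro.from_euler("xyz",s["tool_rot"],degrees=True)
def go(p1,R1,p0=None,R0=None,first=True):
    """print total relative turn (tool rotvec rad), shift (tool cm), and rows needed; R1 Rotation or rpy"""
    if p0 is None: p0,R0=pose()
    if not isinstance(R1,Ro): R1=Ro.from_euler("xyz",R1,degrees=True)
    w=(R0.inv()*R1).as_rotvec(); t=R0.inv().apply(np.array(p1)-p0)/10
    print("turn",w.round(3),"shift cm",t.round(2),"rows>=",round(max(np.linalg.norm(t)/4.17,np.degrees(np.linalg.norm(w))/7.16),1))
    return w,t
E
python3 - <<'E'
from h import *
go([330,-560,420],[180,0,50])
go([584,-281,370],[180,0,121])
E
```

```text
turn [ 0.   -0.   -0.52] shift cm [ 11.62   1.45 -18.65] rows>= 5.3
turn [ 0.     0.    -1.759] shift cm [ 45.09 -15.95 -13.64] rows>= 14.1
```

Emit:
move_arm(series=[[0,0,-0.1,0,0,-4,0],[0,0,-0.2,2,0,-8,0],[0,0,-0.3,5,-1,-11,0],[0,0,-0.4,8,-2,-13,0],[0,0,-0.5,12,-3,-14,0]])

```text
clock: 1.87
tool_pos: [317.7, -518.8, 377.8]
tool_rot: [179.6, 0.2, 49.0]
force: [1.1, -0.3, 0.1]
grip_width: 0.995
```

```bash
python3 - <<'E'
from h import *
s=read_state();print(s["clock"],s["tool_pos"],s["tool_rot"],s["joints"])
go([584,-281,370],[180,0,121])
E
```

```text
1.8667 [ 317.67858557 -518.83063979  377.80786135] [179.62408098   0.23390369  48.99031377] [-6.90191335e+01  2.15560119e+01  7.35960667e+01 -3.01082021e-02
  8.44061898e+01 -2.80073953e+01]
turn [ 0.003  0.008 -1.257] shift cm [35.43  4.49  0.67] rows>= 10.1
```

Emit:
move_arm(series=[[0,0,-0.12,4,0.5,0,0],[0,0,-0.24,8,1,0,0],[0,0,-0.36,12,1.5,0,0],[0,0,-0.48,16,2,0,0],[0,0,-0.6,20,2.5,0,0]])

```text
clock: 2.28
tool_pos: [468.9, -381.7, 373.5]
tool_rot: [180.0, 0.0, 83.6]
force: [-0.1, -0.4, -0.3]
grip_width: 1.005
```

```bash
python3 - <<'E'
from h import *
s=read_state();print(s["clock"],s["tool_pos"],s["tool_rot"],s["joints"])
go([584,-281,370],[180,0,121])
E
```

```text
2.2833 [ 468.88640884 -381.70733753  373.49860626] [1.79983428e+02 1.31794179e-02 8.35729037e+01] [-4.97278311e+01  2.15586194e+01  7.42420678e+01  1.78318930e-03
  8.41782135e+01 -4.33009173e+01]
turn [ 0.     0.    -0.653] shift cm [11.3  10.31  0.35] rows>= 5.2
```

Emit:
move_arm(series=[[0,0,-0.12,3,2.5,0,0],[0,0,-0.24,6,5,0,0],[0,0,-0.36,9,7.5,0,0],[0,0,-0.48,11,10,0,0],[0,0,-0.6,11,10,0,0]])

```text
clock: 2.7
tool_pos: [584.4, -281.2, 373.0]
tool_rot: [179.8, -0.0, 118.3]
force: [0.0, -0.1, -0.0]
grip_width: 0.999
```

```bash
python3 - <<'E'
from h import *
np.set_printoptions(precision=1,suppress=True)
s=read_state();print(s["clock"],s["tool_pos"],s["tool_rot"],s["joints"])
i=camera_info("wrist"); f=grab_frame("wrist"); cv2.imwrite("pics/w1.png",f[:,:,::-1])
np.save("w1cam.npy",i,allow_pickle=True)
for t in ["stand","rack_grip","red_peg_foot"]:
    for r in place_of("wrist",t)[:2]:
        w=toW(i,r["at"]); print(t,round(r["score"],2),w,proj(i,w)[0])
E
```

```text
2.7 [ 584.4 -281.2  373. ] [179.8  -0.  118.3] [-35.6  25.6  67.8   0.2  86.5 -64. ]
stand 0.75 [ 581.4 -284.6    2.4] [313.5 160.1]
rack_grip 0.8 [ 583.7 -283.9  190.8] [314.6 182.8]
rack_grip 0.27 [768.4 -32.8   0.5] [485.1  79.8]
red_peg_foot 0.58 [ 538.7 -211.5   28.1] [311.5 109.6]
```

View pics/w1.png

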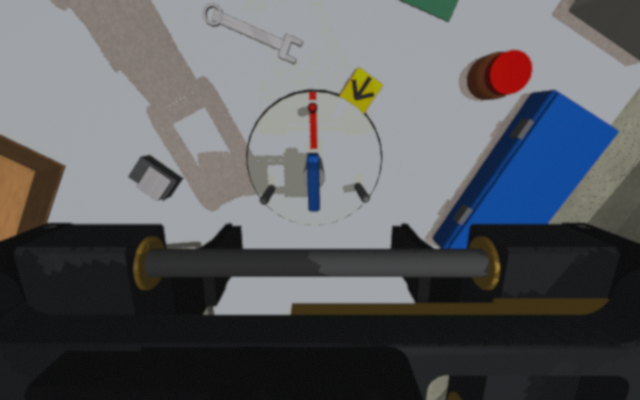

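The wrist view shows the disc centred at (314,157), the stripe at u≈313 pointing up the image, the tongue at (361,89), the blue grip at (314,182), and the red jar well clear at (510,72).

```bash
python3 - <<'E'
from h import *
np.set_printoptions(precision=1,suppress=True)
i=np.load("w1cam.npy",allow_pickle=True).item()
f=cv2.imread("pics/w1.png"); hsv=cv2.cvtColor(f,cv2.COLOR_BGR2HSV)
def pts(m,z):
    c=max(cv2.findContours(m,0,1)[0],key=cv2.contourArea)[:,0].astype(float)
    return np.array([onz(i,p,z)[:2] for p in c])
k=np.zeros((400,640),np.uint8); k[60:230,240:390]=255
y=pts(cv2.inRange(hsv,(18,90,60),(38,255,255))&k,18); ry=cv2.minAreaRect(y.astype(np.float32)); print("tongue",ry)
b=pts(cv2.inRange(hsv,(100,120,50),(128,255,255))&k,204); rb=cv2.minAreaRect(b.astype(np.float32)); print("bar top",rb)
m=(cv2.inRange(hsv,(0,120,50),(8,255,255))|cv2.inRange(hsv,(172,120,50),(180,255,255)))&k
r=pts(m,30); print("stripe",cv2.minAreaRect(r.astype(np.float32)))
ax=np.array([582.8,-282.8]); t=np.array(ry[0])-ax
print("tongue ang",np.degrees(np.arctan2(t[1],t[0])))
e0=onz(i,(313,93),30)[:2];print("stripe out",e0, np.degrees(np.arctan2(*(e0-ax)[::-1])))
e1=onz(i,(313,148),30)[:2];print(np.degrees(np.arctan2(*(e0-e1)[::-1])))
# disc edge
for uv in [(247,157),(382,157),(314,90),(314,224)]: print(onz(i,uv,30)[:2])
E
python3 -c "
import cv2
f=cv2.imread('pics/w1.png'); cv2.imwrite('pics/c4.png',cv2.resize(f[60:235,235:395],None,fx=3.4,fy=3.4,interpolation=cv2.INTER_CUBIC))"
```

```text
tongue ((593.6865234375, -147.07318115234375), (53.523231506347656, 51.00495147705078), 84.81349182128906)
bar top ((580.3779907226562, -282.33477783203125), (11.957663536071777, 62.9539680480957), 28.458410263061523)
stripe ((553.1014404296875, -233.44888305664062), (10.170083045959473, 69.61642456054688), 30.997474670410156)
tongue ang 85.41417564733625
stripe out [ 529.  -188.3] 119.67743749824193
118.21265126447403
[ 480.1 -329.1]
[ 677.5 -222.6]
[ 528.2 -183.6]
[ 633.9 -380.2]
```

View pics/c4.png

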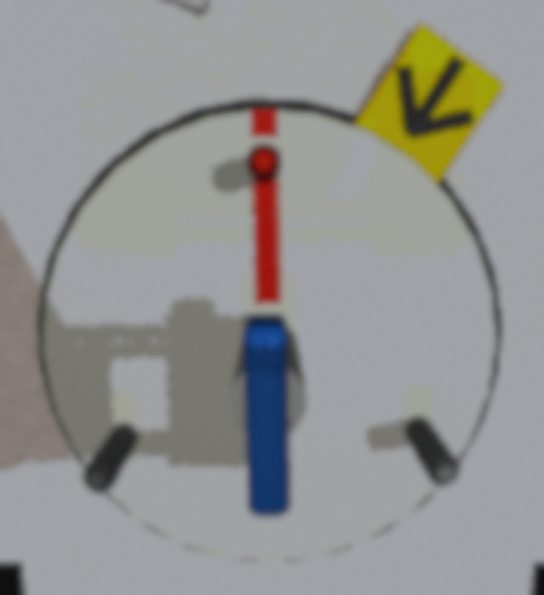

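Axis is about (581,−282), tongue 84.8°, stripe and bar 118.5°, so I turn −34°. The tool is already aligned, so I descend to the grip.

```bash
python3 - <<'E'
from h import *
go([581,-282,178],[180,0,118.5])
E
```

```text
turn [-0.001 -0.    -0.019] shift cm [ 0.28  0.32 19.51] rows>= 4.7
```

Emit:
move_arm(series=[[0,0,0,0.2,0.3,4,0],[0,0,0,0.2,0.3,8,0],[0,0,0,0.2,0.3,12,0],[0,0,0,0.2,0.3,16,0],[0,0,0,0.2,0.3,19.5,0]], newtons=40)

```text
clock: 3.32
tool_pos: [579.9, -283.5, 176.3]
tool_rot: [-180.0, -0.1, 117.3]
force: [0.5, -0.4, 0.1]
grip_width: 1.003
```

Emit:
move_arm(series=[[0,0,0,0,0,0,0],[0,0,0,0,0,0,1],[0,0,0,0,0,0,1],[0,0,0,0,0,0,1],[0,0,0,0,0,0,1]], newtons=40)

```text
clock: 3.73
tool_pos: [583.1, -284.0, 181.5]
tool_rot: [179.8, 0.3, 117.6]
force: [-0.7, -0.3, 0.7]
grip_width: 0.779
```

```bash
python3 - <<'E'
from h import *
s=read_state();print(s)
f=grab_frame("wrist"); cv2.imwrite("pics/w2.png",f[:,:,::-1])
E
```

```text
{'clock': 3.7333, 'joints': array([-3.58198704e+01,  3.52293722e+01,  8.15881036e+01,  1.88419337e-03,
        6.28422451e+01, -6.33961514e+01]), 'qd': array([ 0.29935291,  0.29089765,  0.75390768,  0.04697266, -0.11628672,
       -0.16231709]), 'effort': array([-1.27795190e-01, -4.61423922e+01, -1.63798803e+01, -4.07000465e-03,
        7.12279254e-02,  2.91237586e-03]), 'tool_pos': array([ 583.13348898, -283.97447243,  181.50686509]), 'tool_rot': array([179.84611153,   0.3034984 , 117.57501836]), 'force': array([-0.71836546, -0.28018974,  0.74453292]), 'ft_torque': array([ 0.01155178, -0.14663194,  0.00193454]), 'grip_width': 0.7786356898249476}
```

View pics/w2.png

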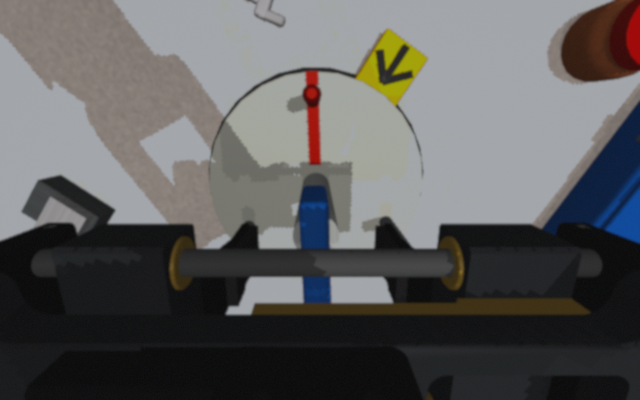

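Emit:
move_arm(series=[[0,0,0,0,0,0,1],[0,0,0,0,0,0,1],[0,0,0,0,0,0,1],[0,0,0,0,0,0,1],[0,0,0,0,0,0,1]])

```text
clock: 4.2
tool_pos: [581.7, -282.6, 178.3]
tool_rot: [-180.0, -0.0, 117.6]
force: [-0.2, 0.2, 0.5]
grip_width: 0.356
```

Emit:
move_arm(series=[[0,0,0,0,0,0,1],[0,0,0,0,0,0,1],[0,0,0,0,0,0,1],[0,0,0,0,0,0,1],[0,0,0,0,0,0,1]])

```text
clock: 4.62
tool_pos: [581.9, -282.5, 178.2]
tool_rot: [180.0, -0.0, 117.6]
force: [1.1, 0.5, -0.2]
grip_width: 0.157
```

```bash
python3 - <<'E'
from h import *
s=read_state();print(s)
E
```

```text
{'clock': 4.6167, 'joints': array([-3.57910887e+01,  3.54499366e+01,  8.17603711e+01,  2.71704722e-02,
        6.27842958e+01, -6.34113296e+01]), 'qd': array([ 0.02062884,  0.02947912, -0.06099222,  0.05842632, -0.02312878,
       -0.01523606]), 'effort': array([-5.95238898e-01, -4.71531487e+01, -1.63159364e+01, -2.74841571e-01,
        2.30002748e-01, -2.93535891e-02]), 'tool_pos': array([ 581.89060258, -282.54013976,  178.15516734]), 'tool_rot': array([ 1.79975978e+02, -5.99179170e-03,  1.17607817e+02]), 'force': array([ 1.08016435,  0.50492299, -0.23090179]), 'ft_torque': array([ 0.12398118, -0.29337079, -0.03246219]), 'grip_width': 0.15733581592626406}
```

Gripped: opening 13.7 mm, as expected for the 14 mm bar. Now turning −32.8°.

Emit:
move_arm(series=[[0,0,0.11,0,0,0,1],[0,0,0.22,0,0,0,1],[0,0,0.34,0,0,0,1],[0,0,0.46,0,0,0,1],[0,0,0.57,0,0,0,1]])

```text
clock: 5.03
tool_pos: [582.3, -282.5, 178.2]
tool_rot: [179.9, -0.0, 84.7]
force: [1.6, 1.6, -0.9]
grip_width: 0.155
```

Emit:
move_arm(series=[[0,0,0,0,0,0,1],[0,0,0,0,0,0,1],[0,0,0,0,0,0,1],[0,0,0,0,0,0,1],[0,0,0,0,0,0,1]])

```text
clock: 5.45
tool_pos: [582.3, -282.5, 178.1]
tool_rot: [179.9, -0.0, 85.0]
force: [4.4, 2.3, -3.3]
grip_width: 0.157
```

```bash
python3 - <<'E'
from h import *
s=read_state();print(s["tool_pos"],s["tool_rot"],s["force"])
i=camera_info("wrist"); f=grab_frame("wrist"); cv2.imwrite("pics/w3.png",f[:,:,::-1])
np.save("w3cam.npy",i,allow_pickle=True)
E
```

```text
[ 582.27278335 -282.45323274  178.13389405] [ 1.79932785e+02 -2.44796064e-02  8.50123510e+01] [ 4.37663327  2.32388122 -3.29748771]
```

View pics/w3.png

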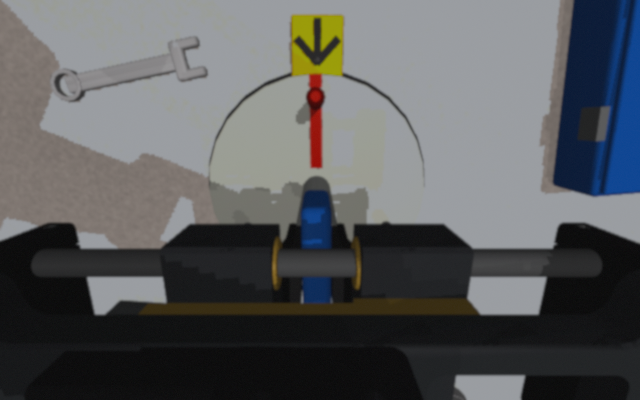

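The wrist view shows the stripe at u=316 and the tongue centred at u=317, so they are aligned. Now I open, then retreat upward, and fit a kinematic model in the meantime.

Emit:
move_arm(series=[[0,0,0,0,0,0,0],[0,0,0,0,0,0,0],[0,0,0,0,0,0,0],[0,0,0,0,0,0,0],[0,0,0,0,0,0,0]])

```text
clock: 5.92
tool_pos: [581.2, -282.9, 178.4]
tool_rot: [-180.0, 0.0, 85.0]
force: [-0.7, -0.5, -0.4]
grip_width: 0.452
```

Emit:
move_arm(series=[[0,0,0,0,0,-4,0],[0,0,0,0,0,-8,0],[0,0,0,0,0,-12,0],[0,0,0,0,0,-16,0],[0,0,0,0,0,-20,0]])

```text
clock: 6.33
tool_pos: [581.0, -282.5, 380.4]
tool_rot: [-180.0, 0.0, 85.0]
force: [0.2, 0.1, -0.8]
grip_width: 0.83
```

```bash
python3 - <<'E'
from h import *
np.set_printoptions(precision=1,suppress=True)
s=read_state();print(s["clock"],s["tool_pos"],s["tool_rot"],s["joints"])
D=[([-80.014,30.224,82.088,0,67.689,-10.227],[215.976,-586.474,233.548]),
([-69.02,21.556,73.596,-.03,84.406,-28.007],[317.68,-518.83,377.81]),
([-49.728,21.5586,74.242,0,84.178,-43.3],[468.886,-381.707,373.5]),
([-35.6,25.6,67.8,.2,86.5,-64],[584.4,-281.2,373]),
([-35.79,35.45,81.76,.027,62.784,-63.41],[581.89,-282.54,178.155])]
D.append((s["joints"],s["tool_pos"]))
A=[];b=[];r2=np.radians
for q,p in D:
    q=r2(q);c,s_=np.cos(q[0]),np.sin(q[0]); fx=c*p[0]+s_*p[1]; fy=-s_*p[0]+c*p[1]
    print("plane",fx,"lat",fy)
    # params: a1,a2,a3,h
    A.append([1,np.sin(q[1]),np.sin(q[1]+q[2]),0]);b.append(fx)
    A.append([0,np.cos(q[1]),np.cos(q[1]+q[2]),1]);b.append(p[2])
x,res,rk,sv=np.linalg.lstsq(np.array(A),np.array(b),rcond=None);print("a1,a2,a3,d1-Lt",x,"res",np.array(A)@x-b,sv)
f=grab_frame("wrist"); cv2.imwrite("pics/w4.png",f[:,:,::-1])
E
```

```text
6.3333 [ 581.  -282.5  380.4] [-180.    0.   85.] [-35.8  25.2  67.3  -0.   87.5 -30.8]
plane 615.040875686244 lat 111.00498406422196
plane 598.1772030827507 lat 110.8565966106558
plane 594.3323335513385 lat 111.01077488433532
plane 638.8690639641127 lat 111.54872975349576
plane 637.2432695012944 lat 111.11183184207133
plane 636.477787831894 lat 110.86213475184474
a1,a2,a3,d1-Lt [ 51.5 377.2 413.9  61.4] res [  9.2  -3.4   4.1  -2.8   7.6  -3.1 -11.2   4.    1.1   1.3 -10.9   3.9] [3.7 3.2 0.3 0.1]
```

View pics/w4.png

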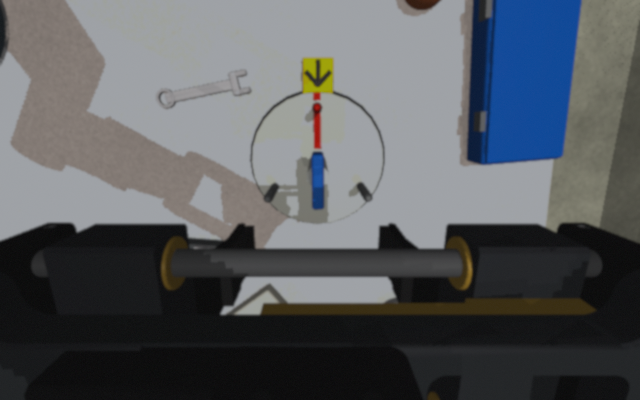

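The disc stayed put after release: stripe at u=317, tongue at u=318. Next is a look from above the bottle.

```bash
python3 - <<'E'
from h import *
go([625,245,390],[180,0,90])
E
```

```text
turn [ 0.014  0.01  -0.088] shift cm [53.13 -0.59 -0.45] rows>= 12.7
```

Emit:
move_arm(series=[[0,0,0,4,0,0,0],[0,0,0,8,0,0,0],[0,0,0,12,0,0,0],[0,0,0,16,0,0,0],[0,0,0,20,0,0,0]])

```text
clock: 6.8
tool_pos: [598.7, -82.0, 378.2]
tool_rot: [-180.0, 0.0, 84.9]
force: [0.1, -0.8, 1.0]
grip_width: 0.997
```

Emit:
move_arm(series=[[0,0,0,4,0,0,0],[0,0,0,8,0,0,0],[0,0,0,12,0,0,0],[0,0,0,16,0,0,0],[0,0,0,20,0,0,0]])

```text
clock: 7.22
tool_pos: [616.4, 117.5, 378.2]
tool_rot: [-180.0, 0.0, 85.0]
force: [-0.4, -0.4, -0.2]
grip_width: 1.0
```

Emit:
move_arm(series=[[0,0,-0.02,4,0,0,0],[0,0,-0.05,8,0,0,0],[0,0,-0.09,12,-0.6,0,0],[0,0,-0.09,13,-0.6,0,0],[0,0,-0.09,13,-0.6,0,0]])

```text
clock: 7.63
tool_pos: [621.5, 248.9, 377.7]
tool_rot: [-180.0, -0.0, 90.4]
force: [-1.1, 0.0, -0.2]
grip_width: 1.0
```

```bash
python3 - <<'E'
from h import *
np.set_printoptions(precision=1,suppress=True)
s=read_state();print(s["clock"],s["tool_pos"],s["tool_rot"],s["joints"])
i=camera_info("wrist"); f=grab_frame("wrist"); cv2.imwrite("pics/w5.png",f[:,:,::-1])
np.save("w5cam.npy",i,allow_pickle=True)
for t in ["bottle_mid","bottle_mouth","round_bottle","jar_a","mat"]:
    for r in place_of("wrist",t)[:2]:
        w=toW(i,r["at"]); print(t,round(r["score"],2),w,proj(i,w)[0])
E
```

```text
7.6333 [621.5 248.9 377.7] [-180.    -0.    90.4] [12.3 27.5 63.9  0.  88.6 11.9]
bottle_mid 0.76 [508.6 448.9  45.1] [240.6  25.2]
bottle_mid 0.67 [626.5 271.9  65.6] [320.1 149.2]
bottle_mouth 0.88 [508.1 448.7  92.5] [231.2  14.3]
bottle_mouth 0.72 [627.6 270.5 126. ] [321.3 154.8]
round_bottle 0.71 [741.5 252.6   4.6] [384.8 157.3]
jar_a 0.94 [465.8 300.7   2.7] [226.8 128.1]
jar_a 0.81 [770.2 -33.7   4.9] [389.6 300.1]
mat 0.83 [586.4  90.8  -2.2] [297.8 240.4]
mat 0.64 [386.  105.1  -0.5] [192.5 233. ]
```

View pics/w5.png

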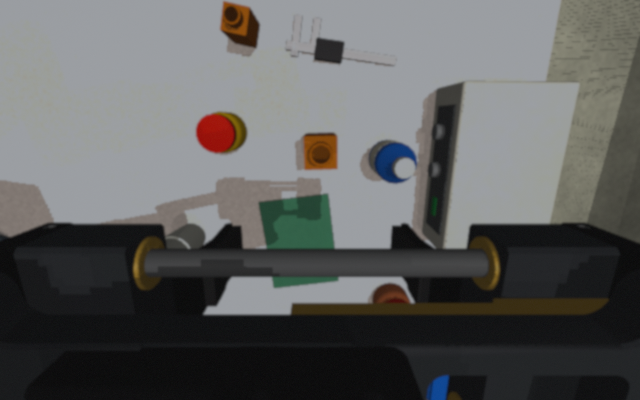

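The wrist view shows the large bottle at (320,150), the blue round bottle at (393,162), the small bottle at (238,22), the yellow jar at (220,132), and the mat at (299,240). Next I measure the bottle's yaw.

```bash
python3 - <<'E'
from h import *
np.set_printoptions(precision=1,suppress=True)
i=np.load("w5cam.npy",allow_pickle=True).item()
f=cv2.imread("pics/w5.png"); 
cv2.imwrite("pics/c5.png",cv2.resize(f[110:200,280:430],None,fx=5,fy=5,interpolation=cv2.INTER_CUBIC))
hsv=cv2.cvtColor(f,cv2.COLOR_BGR2HSV)
m=cv2.inRange(hsv,(5,120,40),(20,255,255)); k=np.zeros_like(m);k[120:185,290:350]=m[120:185,290:350]
c=max(cv2.findContours(k,0,1)[0],key=cv2.contourArea)[:,0].astype(float)
w=np.array([onz(i,p,101)[:2] for p in c]); print(cv2.minAreaRect(w.astype(np.float32)), w.min(0),w.max(0))
m=cv2.inRange(hsv,(40,60,30),(90,255,255)); k=np.zeros_like(m);k[180:300,240:350]=m[180:300,240:350]
c=max(cv2.findContours(k,0,1)[0],key=cv2.contourArea)[:,0].astype(float)
w=np.array([onz(i,p,4)[:2] for p in c]); print("mat",cv2.minAreaRect(w.astype(np.float32)))
for z,uv in [(4,(260,203)),(4,(328,194)),(4,(337,280)),(4,(273,287))]: print(onz(i,uv,z)[:2])
# mouth triangulation: wrist + scene + side
C={n:camera_info(n) for n in ["scene","side"]}
print(tri([ray(i,(320.5,153.5)),ray(C["scene"],(422.5,227.5)),ray(C["side"],(337.3,152.8))]))
E
```

```text
((625.8870849609375, 272.4021911621094), (46.034427642822266, 48.59469985961914), 1.401421308517456) [603.1 248.2] [649.5 296.9]
mat ((585.649658203125, 122.66590118408203), (126.3761215209961, 108.8386001586914), 7.228429794311523)
[518.  166.9]
[642.6 184.9]
[663.5  10. ]
[536.7  -6.5]
(array([627.6, 271.6, 124.8]), [np.float64(1.3300095989265655), np.float64(2.753942368461656), np.float64(3.710726026113228)])
```

View pics/c5.png

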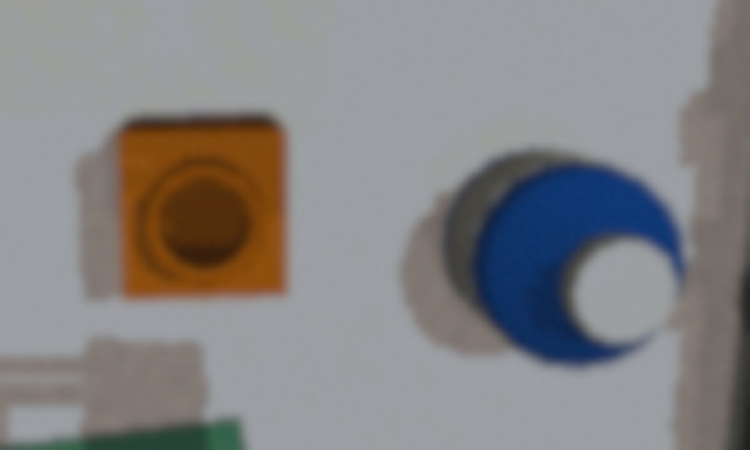

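```bash
python3 - <<'E'
from h import *
np.set_printoptions(precision=2,suppress=True)
s=read_state()
D=[([-80.014,30.224,82.088,0,67.689,-10.227],[215.976,-586.474,233.548]),
([-35.79,35.45,81.76,.027,62.784,-63.41],[581.89,-282.54,178.155]),
([-35.8,25.2,67.3,0,87.5,-30.8],[581,-282.5,380.4]),(s["joints"],s["tool_pos"]),
([-69.02,21.556,73.596,-.03,84.406,-28.007],[317.68,-518.83,377.81]),
([-49.728,21.5586,74.242,0,84.178,-43.3],[468.886,-381.707,373.5]),]
for cols in ([1,2,3],[0,1,2,3],[1,2,3,4],[0,1,2,3,4]):
    A=[];b=[]
    for q,p in D:
        q=np.radians(q);c,s_=np.cos(q[0]),np.sin(q[0]); fx=c*p[0]+s_*p[1]
        a=q[1];t=q[1]+q[2]
        A.append([1,np.sin(a),np.sin(t),0,np.cos(t)]);b.append(fx)
        A.append([0,np.cos(a),np.cos(t),1,-np.sin(t)]);b.append(p[2])
    A=np.array(A)[:,cols];x=np.linalg.lstsq(A,np.array(b),rcond=None)[0];print(cols,x,A@x-b)
E
```

```text
[1, 2, 3] [442.06 437.47   7.35] [ 12.2  -10.31   8.2  -10.73 -11.21   7.86 -18.64  11.02  -0.06   1.4
   3.33   0.77]
[0, 1, 2, 3] [ 51.42 389.08 410.06  49.43] [ 11.59  -3.61   4.52   0.72  -9.73   3.19 -19.     6.71   4.6   -3.34
   8.02  -3.66]
[1, 2, 3, 4] [584.69 393.46 -17.58 113.55] [ 0.18 -0.34 -0.13 -0.33  0.6   0.46  0.29  0.25 -1.68 -0.02  0.48 -0.03]
[0, 1, 2, 3, 4] [  2.97 579.36 392.58 -14.76 111.74] [ 0.33 -0.12 -0.21  0.17  0.5   0.31 -0.03  0.18 -1.39 -0.27  0.8  -0.27]
```

```bash
cat >> h.py <<'E'
from scipy.optimize import least_squares
def fk(q,Lt=250.,P=(584.69,393.46,-17.58,113.55)):
    q=np.radians(q); t=q[1]+q[2]; a2,a3,h,e=P
    p=np.array([a2*np.sin(q[1])+a3*np.sin(t)+e*np.cos(t),111.,h+Lt+a2*np.cos(q[1])+a3*np.cos(t)-e*np.sin(t)])
    R=Ro.from_euler("ZYZYZ",[q[0],t,q[3],q[4],q[5]+np.pi/2])
    return Ro.from_euler("z",q[0]).apply(p)+Lt*R.apply([0,0,1]),R
LO=np.array([-176.69,-43.24,12.49,-82,0,-163.58]);HI=np.array([176.69,126.21,139.97,262,151.66,163.58])
def ik(p,R,q0,Lt=250.):
    def f(q):
        a,B=fk(q,Lt); return np.r_[(a-p)/10,(R.inv()*B).as_rotvec()*20]
    r=least_squares(f,np.clip(q0,LO+1e-3,HI-1e-3),bounds=(LO,HI)); return r.x,np.abs(r.fun).max()
def RR(psi,th): # psi yaw with tool down, th tilt (deg) toward +psi direction
    return Ro.from_euler("z",psi,degrees=True)*Ro.from_euler("x",180,degrees=True)*Ro.from_euler("y",th,degrees=True)
def tcp(G,R): return np.array(G,float)+8*R.apply([0,0,1])
def path(wp,q,Lt):
    for (n,G,ps,th) in wp:
        R=RR(ps,th); q,e=ik(tcp(G,R),R,q,Lt); print(f"{n:10s}",q.round(0),"err",round(e,3))
E
cat > plan.py <<'E'
from h import *
q=read_state()["joints"]
B=np.array([627,271,80.])
th0=45
d=np.array([0,1,1])/2**.5
M=np.array([590,90.,28.]); peg=np.array([588.5,-197.5,30])
for Lt in (200,300,400):
  for (pl,pf) in ((215,90),(215,60),(200,60)):
    print("Lt",Lt,pl,pf); m=pl-180
    path([("above",B+[0,100,150],91.4,-20),("pre",B+100*d,91.4,-45),("grasp",B,91.4,-45),("lift",B+[0,0,80],91.4,-45),("v",B+[0,-60,120],120,-20),("v2",M+[0,60,150],160,0),
     ("v3",M+[0,0,120],pl,0),("lay0",M+[0,0,100],pl,45),("lay",M,pl,45),("back",M+[-70,-50,120],pl,40),("turn",M+[0,0,200],pl-60,0),("turn2",M+[0,0,200],m+60,0),("turn3",M+[0,0,180],m,0),("re0",M+[-60,-40,100],m,45),("re",M,m,45),("up",M+[0,0,150],m,45),("v",M+[0,-100,200],m,0),("pegv",peg+[0,0,200],pf,0),("pegt",peg+[0,0,180],pf,-45),("peg",peg+[0,0,82],pf,-45)],q,Lt)
E
python3 plan.py
```

```text
Lt 200 215 90Traceback (most recent call last):
  File "plan.py", line 10, in <module>
    path([("above",B+[0,100,150],91.4,-20),("pre",B+100*d,91.4,-45),("grasp",B,91.4,-45),("lift",B+[0,0,80],91.4,-45),("v",B+[0,-60,120],120,-20),("v2",M+[0,60,150],160,0),
    ~~~~^^^^^^^^^^^^^^^^^^^^^^^^^^^^^^^^^^^^^^^^^^^^^^^^^^^^^^^^^^^^^^^^^^^^^^^^^^^^^^^^^^^^^^^^^^^^^^^^^^^^^^^^^^^^^^^^^^^^^^^^^^^^^^^^^^^^^^^^^^^^^^^^^^^^^^^^^^^^^^^^^^^^
     ("v3",M+[0,0,120],pl,0),("lay0",M+[0,0,100],pl,45),("lay",M,pl,45),("back",M+[-70,-50,120],pl,40),("turn",M+[0,0,200],pl-60,0),("turn2",M+[0,0,200],m+60,0),("turn3",M+[0,0,180],m,0),("re0",M+[-60,-40,100],m,45),("re",M,m,45),("up",M+[0,0,150],m,45),("v",M+[0,-100,200],m,0),("pegv",peg+[0,0,200],pf,0),("pegt",peg+[0,0,180],pf,-45),("peg",peg+[0,0,82],pf,-45)],q,Lt)
     ^^^^^^^^^^^^^^^^^^^^^^^^^^^^^^^^^^^^^^^^^^^^^^^^^^^^^^^^^^^^^^^^^^^^^^^^^^^^^^^^^^^^^^^^^^^^^^^^^^^^^^^^^^^^^^^^^^^^^^^^^^^^^^^^^^^^^^^^^^^^^^^^^^^^^^^^^^^^^^^^^^^^^^^^^^^^^^^^^^^^^^^^^^^^^^^^^^^^^^^^^^^^^^^^^^^^^^^^^^^^^^^^^^^^^^^^^^^^^^^^^^^^^^^^^^^^^^^^^^^^^^^^^^^^^^^^^^^^^^^^^^^^^^^^^^
[... 531 characters left out ...]
~~~~~~~~~~~~~~~^^
    self.f = self.fun_wrapped(xp_copy(self.x))
             ~~~~~~~~~~~~~~~~^^^^^^^^^^^^^^^^^
    return np.atleast_1d(self.fun(x))
                         ~~~~~~~~^^^
    return self.f(x, *self.args, **self.kwargs)
           ~~~~~~^^^^^^^^^^^^^^^^^^^^^^^^^^^^^^
  File "h.py", line 39, in f
    a,B=fk(q,Lt); return np.r_[(a-p)/10,(R.inv()*B).as_rotvec()*20]
        ~~^^^^^^
  File "h.py", line 34, in fk
    R=Ro.from_euler("ZYZYZ",[q[0],t,q[3],q[4],q[5]+np.pi/2])
  File "scipy/spatial/transform/_rotation.pyx", line 1413, in scipy.spatial.transform._rotation.Rotation.from_euler
ValueError: Expected axis specification to be a non-empty string of upto 3 characters, got ZYZYZ
```

```bash
sed -i 's/R=Ro.from_euler("ZYZYZ".*/R=Ro.from_euler("ZYZ",[q[0],t,q[3]])*Ro.from_euler("YZ",[q[4],q[5]+np.pi\/2])/' h.py
python3 plan.py
```

```text
Lt 200 215 90
above      [ 27.  43.  60. -18.  86.  28.] err 0.0
pre        [ 29.  52.  61. -39.  92.  35.] err 0.0
grasp      [ 25.  54.  70. -41.  81.  39.] err 0.0
lift       [ 25.  48.  68. -41.  86.  34.] err 0.0
v          [ 14.  36.  81. -22.  60.  -5.] err 0.0
v2         [  4.  33.  88.   0.  59. -66.] err 0.0
v3         [  -2.   35.   91.   -0.   54. -127.] err 0.0
lay0       [   5.   49.   73.  -21.   98. -116.] err 0.0
lay        [   5.   56.   74.  -21.   90. -113.] err 0.0
back       [  -0.   41.   87.  -22.   87. -117.] err 0.0
turn       [ -2.  29.  87.   0.  64. -67.] err 0.0
turn2      [-2. 29. 87. -0. 64. -7.] err 0.0
turn3      [-2. 30. 88. -0. 62. 53.] err 0.0
re0        [-19.  34. 119.  95.  35. -51.] err 0.0
re         [-12.  48. 111. 112.  34. -63.] err 0.0
up         [-12.  30. 109.  80.  32. -25.] err 0.0
v          [-12.  28.  88.   0.  64.  43.] err 0.0
pegv       [-29.  31.  83.   0.  66. -29.] err 0.0
pegt       [-17.  34.  92. -56.  55.  17.] err 0.0
peg        [-17.  43.  94. -64.  49.  30.] err 0.0
Lt 200 215 60
above      [ 27.  43.  60. -18.  86.  28
[... 7621 characters left out ...]
0.   54. -112.] err 0.0
lay0       [   5.   64.   44.  -12.  115. -106.] err 0.0
lay        [   5.   71.   44.  -11.  109. -104.] err 0.0
back       [   1.   53.   65.  -12.  100. -107.] err 0.0
turn       [ -2.  29.  87.  -0.  64. -52.] err 0.0
turn2      [-2. 29. 87.  0. 64.  8.] err 0.0
turn3      [-2. 30. 88.  0. 62. 68.] err 0.0
re0        [-33.  45. 140. 130.  46. -94.] err 0.567
re         [ -21.   62.  132.  146.   56. -101.] err 0.0
up         [-21.  35. 132. 128.  36. -75.] err 0.0
v          [-12.  28.  88.  -0.  64.  58.] err 0.0
pegv       [-29.  31.  83.   0.  66.   1.] err 0.0
pegt       [ -5.  47.  72. -40.  85.  37.] err 0.0
peg        [ -5.  55.  73. -41.  79.  43.] err 0.0
```

All waypoints are reachable in the fitted model. The plan is: grasp the bottle tilted 45° from the +y side, lay it with its mouth at about 40°, regrip from the base side, then hang it. Now I approach.

```bash
cat >> h.py <<'E'
def tg(G,psi,th): R=RR(psi,th); return go(tcp(G,R),R)
d45=np.array([0,1,1])/2**.5
E
python3 - <<'E'
from h import *
tg(np.array([627,271,80])+100*d45,91.4,-45)
E
```

```text
turn [-0.01  -0.785 -0.024] shift cm [ 9.25  0.44 23.33] rows>= 6.3
```

Emit:
move_arm(series=[[0,-0.08,0,2,0.1,1,0],[0,-0.16,0,4,0.2,3,0],[0,-0.24,0,6,0.3,5,0],[0,-0.32,-0.01,7,0.4,8,0],[0,-0.4,-0.02,8,0.4,11,0]])

```text
clock: 8.35
tool_pos: [627.6, 325.5, 269.0]
tool_rot: [180.0, 23.0, 91.2]
force: [1.0, -0.1, -1.1]
grip_width: 1.0
```

```bash
python3 - <<'E'
from h import *
np.set_printoptions(precision=1,suppress=True)
s=read_state();print(s["tool_pos"],s["tool_rot"],s["joints"])
for L in (150,200,250,300,350): print(L, fk(s["joints"],L)[0]-s["tool_pos"])
tg(np.array([627,271,80])+100*d45,91.4,-45)
E
```

```text
[627.6 325.5 269. ] [180.   23.   91.2] [ 26.8  41.4  57.9 -20.7  91.1  27.2]
150 [ -1.5  56.3 -11.1]
200 [-1.1 36.8 -7.1]
250 [-0.7 17.2 -3.1]
300 [-0.3 -2.3  0.9]
350 [  0.1 -21.9   4.9]
turn [-0.  -0.4 -0. ] shift cm [ 5.8 -0.  11. ] rows>= 3.1
```

The tool length fits at about 293 mm, so the model holds.

Emit:
move_arm(series=[[0,-0.1,0,1.5,0,2.5,0],[0,-0.2,0,3,0,5,0],[0,-0.3,0,4.5,0,8,0],[0,-0.4,0,5.8,0,11,0],[0,-0.4,0,5.8,0,11,0]])

```text
clock: 8.77
tool_pos: [618.8, 334.6, 123.3]
tool_rot: [-177.3, 46.6, 93.3]
force: [-2.9, -1.9, -7.0]
grip_width: 1.002
```

```bash
python3 - <<'E'
from h import *
np.set_printoptions(precision=1,suppress=True)
s=read_state();print(s["tool_pos"],s["tool_rot"])
i=camera_info("wrist"); f=grab_frame("wrist"); cv2.imwrite("pics/w6.png",f[:,:,::-1])
P=[[x,y,z] for z in (0,101) for x in (603,651) for y in (247,295)]
print(proj(i,P), proj(i,[627,271,125]))
tg(np.array([627,271,80]),91.4,-45)
E
```

```text
[618.8 334.6 123.3] [-177.3   46.6   93.3]
[[302.9 158.2]
 [302.  125.4]
 [350.4 160.2]
 [357.3 127.7]
 [296.4 255.6]
 [294.  234.9]
 [353.1 257.8]
 [362.1 237.6]] [[325.7 278.6]]
turn [-0.  0.  0.] shift cm [-0.7  0.7  8.8] rows>= 2.1
```

View pics/w6.png

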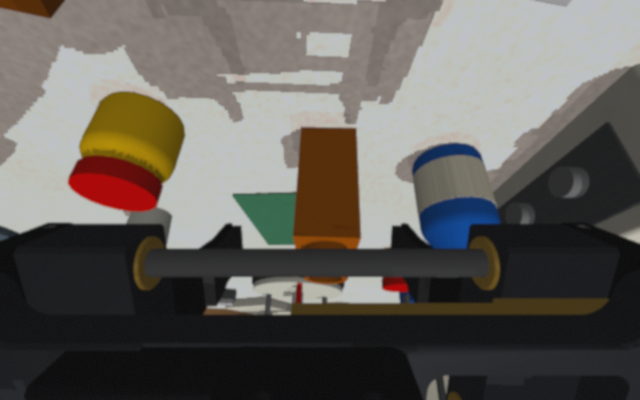

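The view shows the bottle centred between the fingers (301–358, against fingers at 240–392). The measured pose looks unsettled, so I hold and re-read.

Emit:
move_arm(series=[[0,0,0,0,0,0,0],[0,0,0,0,0,0,0],[0,0,0,0,0,0,0],[0,0,0,0,0,0,0],[0,0,0,0,0,0,0]])

```text
clock: 9.23
tool_pos: [627.0, 336.4, 150.1]
tool_rot: [179.7, 45.6, 91.0]
force: [-0.0, -0.5, 0.8]
grip_width: 0.999
```

```bash
python3 - <<'E'
from h import *
np.set_printoptions(precision=1,suppress=True)
s=read_state();print(s["tool_pos"],s["tool_rot"],s["force"],fk(s["joints"],293)[0])
tg(np.array([627,271,80]),91.4,-45)
i=camera_info("wrist"); f=grab_frame("wrist"); cv2.imwrite("pics/w7.png",f[120:300,240:400,::-1])
P=[[x,y,z] for z in (0,) for x in (603,651) for y in (295,)]+[[627,295,50]]
print(proj(i,P))
E
```

```text
[627.  336.4 150.1] [179.7  45.6  91. ] [-0.  -0.5  0.8] [626.2 336.9 150.4]
turn [-0.  0. -0.] shift cm [ 0.4 -0.2 10.4] rows>= 2.5
[[289.1 107.7]
 [341.1 108.4]
 [315.2 151. ]]
```

View pics/w7.png

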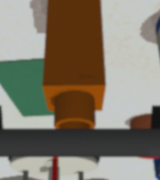

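The pose is settled now. Fast stops overshoot, so I approach slowly.

Emit:
move_arm(series=[[0,0,0,0.1,0,2,0],[0,0,0,0.2,-0.1,4,0],[0,0,0,0.3,-0.2,6,0],[0,0,0,0.3,-0.2,7.5,0],[0,0,0,0.4,-0.2,8.5,0]])

```text
clock: 9.7
tool_pos: [624.2, 276.7, 82.6]
tool_rot: [-179.6, 45.8, 91.4]
force: [-0.4, 0.4, -0.2]
grip_width: 1.001
```

Emit:
move_arm(series=[[0,0,0,0,0,0.6,0],[0,0,0,0,0,1.2,0],[0,0,0,0,0,1.6,0],[0,0,0,0,0,1.9,0],[0,0,0,0,0,1.9,0]])

```text
clock: 10.12
tool_pos: [624.7, 264.5, 69.1]
tool_rot: [-179.7, 45.8, 91.5]
force: [-0.3, 0.5, -0.3]
grip_width: 0.998
```

```bash
python3 - <<'E'
from h import *
np.set_printoptions(precision=1,suppress=True)
s=read_state();print(s["tool_pos"],s["tool_rot"],s["force"])
tg(np.array([627,271,80]),91.4,-45)
for n in ("scene","wrist","side"):
    f=grab_frame(n); cv2.imwrite(f"pics/{n}8.png",f[:,:,::-1])
    if n!="wrist":
        x,y=(330,150) if n=="scene" else (270,90)
        cv2.imwrite(f"pics/{n}8c.png",cv2.resize(f[y:y+150,x:x+180,::-1],None,fx=4,fy=4,interpolation=cv2.INTER_CUBIC))
E
```

```text
[624.7 264.5  69.1] [-179.7   45.8   91.5] [-0.3  0.5 -0.3]
turn [-0.  0.  0.] shift cm [-0.3  0.2 -0.4] rows>= 0.1
```

View pics/scene8c.png

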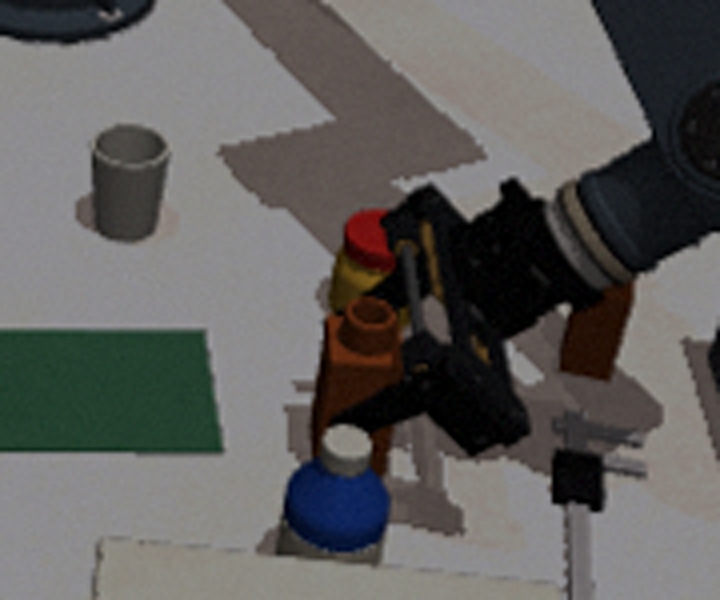

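View pics/wrist8.png

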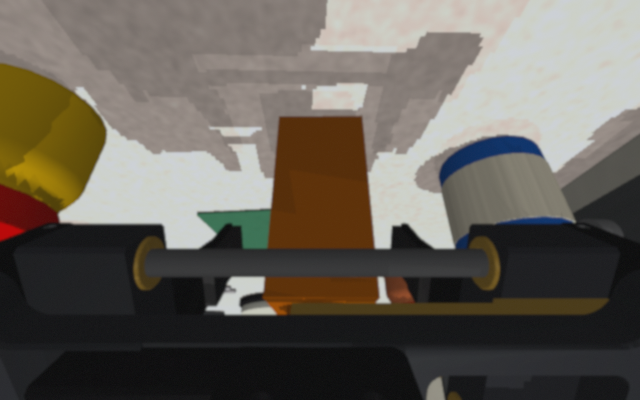

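The fingers straddle the bottle and clear its neighbours. I make a small correction, then close at 25 N.

Emit:
move_arm(series=[[0,0,0,-0.3,0.2,-0.4,0],[0,0,0,-0.3,0.2,-0.4,0.3],[0,0,0,-0.3,0.2,-0.4,1],[0,0,0,-0.3,0.2,-0.4,1],[0,0,0,-0.3,0.2,-0.4,1]], newtons=25)

```text
clock: 10.68
tool_pos: [626.6, 265.4, 74.0]
tool_rot: [-179.7, 45.8, 91.5]
force: [0.5, -0.7, -0.0]
grip_width: 0.781
```

Emit:
move_arm(series=[[0,0,0,0,0,0,1],[0,0,0,0,0,0,1],[0,0,0,0,0,0,1],[0,0,0,0,0,0,1],[0,0,0,0,0,0,1]])

```text
clock: 11.1
tool_pos: [626.7, 265.3, 73.9]
tool_rot: [-179.7, 45.8, 91.5]
force: [0.2, 0.5, -0.4]
grip_width: 0.554
```

Emit:
move_arm(series=[[0,0,0,0,0,0,1],[0,0,0,0,0,0,1],[0,0,0,0,0,0,1],[0,0,0,0,0,0,1],[0,0,0,0,0,0,1]])

```text
clock: 11.52
tool_pos: [626.6, 265.3, 73.9]
tool_rot: [-179.7, 45.8, 91.5]
force: [-0.4, -0.6, -0.4]
grip_width: 0.553
```

```bash
python3 - <<'E'
from h import *
np.set_printoptions(precision=1,suppress=True)
s=read_state();print(s["clock"],s["tool_pos"],s["tool_rot"],s["force"],s["grip_width"]*87,s["joints"])
p,R=pose(); print("G",p-8*R.apply([0,0,1]))
E
```

```text
11.5167 [626.6 265.3  73.9] [-179.7   45.8   91.5] [-0.4 -0.6 -0.4] 48.07154039147823 [ 29.3  58.6  62.9 -39.3  85.8  40.8]
G [626.5 271.1  79.5]
```

Gripped at 48.1 mm. Lifting.

Emit:
move_arm(series=[[0,0,0,-0.5,0,-0.5,1],[0,0,0,-1.5,0,-1.5,1],[0,0,0,-3,0,-3,1],[0,0,0,-4.5,0,-4.4,1],[0,0,0,-6,0,-5.9,1]])

```text
clock: 11.93
tool_pos: [627.2, 265.9, 160.6]
tool_rot: [-179.8, 45.8, 91.4]
force: [0.5, 0.8, -0.7]
grip_width: 0.55
```

```bash
python3 - <<'E'
from h import *
np.set_printoptions(precision=2,suppress=True)
s=read_state();print(s["clock"],s["tool_pos"],s["tool_rot"],s["force"],s["grip_width"]*87)
M=np.array([590,90.,28])
tg(M+[10,80,150],150,0)
p0=tcp(M+[10,80,150],RR(150,0)); 
print("2");R1=RR(220,30);go(tcp(M+[0,0,130],R1),R1,p0,RR(150,0))
# where is the mouth during tool orientation: bottle axis in tool frame
ax=RR(91.5,-45.8).inv().apply([0,0,1]);print(ax)
for a in [(150,0),(220,30),(220,44.2)]: print(RR(*a).apply(ax))
q=s["joints"]
path([("a",M+[10,80,150],150,0),("b",M+[0,0,130],220,30),("c",M+[0,0,80],220,44.2),("d",M,220,44.2)],q,293)
E
```

```text
11.9333 [627.17 265.91 160.58] [-179.75   45.82   91.4 ] [ 0.46  0.79 -0.68] 47.8549611122233
turn [-0.41  0.72 -0.97] shift cm [-7.31 -2.92  6.18] rows>= 10.2
2
turn [ 0.32  0.46 -1.19] shift cm [-3.   -7.8   1.89] rows>= 10.5
[-0.72  0.   -0.7 ]
[ 0.62 -0.36  0.7 ]
[0.74 0.62 0.25]
[0.77 0.64 0.  ]
a          [  6.  34.  86.   0.  60. -54.] err 0.0
b          [   6.   45.   72.  -16.   88. -120.] err 0.0
c          [   8.   55.   65.  -22.   99. -118.] err 0.0
d          [   8.   61.   64.  -22.   93. -115.] err 0.0
```

Emit:
move_arm(series=[[-0.03,0.05,-0.07,-0.4,-0.1,0.3,1],[-0.07,0.12,-0.16,-1,-0.4,0.8,1],[-0.11,0.19,-0.26,-1.8,-0.7,1.5,1],[-0.15,0.26,-0.35,-2.6,-1,2.2,1],[-0.19,0.33,-0.45,-3.4,-1.4,2.8,1]])

```text
clock: 12.35
tool_pos: [613.8, 221.9, 165.7]
tool_rot: [-173.2, 24.8, 121.5]
force: [0.0, -0.8, -1.0]
grip_width: 0.549
```

```bash
python3 - <<'E'
from h import *
np.set_printoptions(precision=2,suppress=True)
s=read_state();print(s["clock"],s["tool_pos"],s["tool_rot"],s["force"],s["grip_width"]*87)
M=np.array([590,90.,28])
tg(M+[5,50,150],180,10)
E
```

```text
12.35 [613.82 221.9  165.66] [-173.15   24.78  121.53] [ 0.02 -0.82 -1.01] 47.77336465495812
turn [-0.24  0.49 -1.06] shift cm [-5.56 -5.72  2.78] rows>= 9.5
```

Emit:
move_arm(series=[[-0.02,0.05,-0.1,-0.6,-0.6,0.3,1],[-0.04,0.1,-0.21,-1.2,-1.2,0.6,1],[-0.07,0.15,-0.32,-1.8,-1.8,0.9,1],[-0.1,0.2,-0.43,-2.4,-2.4,1.2,1],[-0.12,0.25,-0.53,-3,-3,1.5,1]])

```text
clock: 12.77
tool_pos: [603.2, 177.4, 168.2]
tool_rot: [-172.0, 6.3, 150.8]
force: [-0.6, -0.1, -0.3]
grip_width: 0.551
```

```bash
python3 - <<'E'
from h import *
np.set_printoptions(precision=2,suppress=True)
s=read_state();print(s["clock"],s["tool_pos"],s["tool_rot"],s["force"],s["grip_width"]*87)
M=np.array([590,90.,28])
tg(M+[0,0,130],220,30)
E
```

```text
12.7667 [603.24 177.44 168.19] [-172.05    6.28  150.78] [-0.58 -0.1  -0.25] 47.9499212518266
turn [ 0.13  0.47 -1.23] shift cm [-2.77 -8.29  3.2 ] rows>= 10.6
```

Emit:
move_arm(series=[[0.01,0.04,-0.11,-0.3,-0.8,0.3,1],[0.02,0.08,-0.22,-0.6,-1.6,0.6,1],[0.03,0.13,-0.34,-0.9,-2.4,0.9,1],[0.04,0.18,-0.46,-1.2,-3.2,1.2,1],[0.06,0.22,-0.57,-1.4,-4,1.5,1]])

```text
clock: 13.18
tool_pos: [596.8, 133.0, 160.4]
tool_rot: [-169.9, -11.6, -179.3]
force: [0.2, -0.7, -1.5]
grip_width: 0.549
```

```bash
python3 - <<'E'
from h import *
np.set_printoptions(precision=2,suppress=True)
s=read_state();print(s["clock"],s["tool_pos"],s["tool_rot"],s["force"],s["grip_width"]*87)
M=np.array([600,98.,28])
tg(M+[0,0,100],220,44.2)
E
```

```text
13.1833 [596.84 133.02 160.44] [-169.88  -11.57 -179.33] [ 0.22 -0.68 -1.5 ] 47.72664918336647
turn [ 0.16  0.49 -0.66] shift cm [-0.61 -3.14  4.39] rows>= 6.7
```

Emit:
move_arm(series=[[0.02,0.06,-0.08,-0.1,-0.4,0.2,1],[0.05,0.13,-0.18,-0.2,-0.9,0.5,1],[0.07,0.2,-0.28,-0.3,-1.4,1,1],[0.09,0.28,-0.38,-0.4,-1.9,1.6,1],[0.11,0.36,-0.48,-0.4,-2.4,2.4,1]])

```text
clock: 13.6
tool_pos: [597.9, 106.0, 140.8]
tool_rot: [-174.3, -35.8, -153.3]
force: [0.1, -0.0, -1.8]
grip_width: 0.553
```

```bash
python3 - <<'E'
from h import *
np.set_printoptions(precision=2,suppress=True)
s=read_state();print(s["clock"],s["tool_pos"],s["tool_rot"],s["force"],s["grip_width"]*87)
M=np.array([600,98.,28])
tg(M+[0,0,80],220,44.2)
E
```

```text
13.6 [597.9  106.03 140.84] [-174.34  -35.81 -153.29] [ 0.08 -0.02 -1.75] 48.10421673356756
turn [ 0.05  0.14 -0.18] shift cm [-1.68 -0.59  3.62] rows>= 1.9
```

Emit:
move_arm(series=[[0.02,0.05,-0.06,-0.5,-0.2,1,1],[0.04,0.1,-0.12,-1,-0.4,2,1],[0.05,0.14,-0.18,-1.7,-0.6,3.2,1],[0.05,0.14,-0.18,-1.7,-0.6,3.6,1],[0.05,0.14,-0.18,-1.7,-0.6,3.6,1]])

```text
clock: 14.02
tool_pos: [593.6, 95.0, 99.3]
tool_rot: [-179.9, -44.5, -140.6]
force: [0.4, -0.7, -1.9]
grip_width: 0.552
```

Emit:
move_arm(series=[[0,0,0,0,0,0,1],[0,0,0,0,0,0,1],[0,0,0,0,0,0,1],[0,0,0,0,0,0,1],[0,0,0,0,0,0,1]])

```text
clock: 14.43
tool_pos: [594.6, 95.0, 100.6]
tool_rot: [-179.8, -44.3, -140.6]
force: [0.0, -0.0, -1.5]
grip_width: 0.547
```

```bash
python3 - <<'E'
from h import *
np.set_printoptions(precision=2,suppress=True)
s=read_state();print(s["clock"],s["tool_pos"],s["tool_rot"],s["force"],s["grip_width"]*87)
M=np.array([600,98.,28])
tg(M+[0,0,10],220,44.2)
for n in ("scene","side"):
    f=grab_frame(n); x,y=(280,150) if n=="scene" else (270,130)
    cv2.imwrite(f"pics/{n}9c.png",cv2.resize(f[y:y+150,x:x+180,::-1],None,fx=4,fy=4,interpolation=cv2.INTER_CUBIC))
E
```

```text
14.4333 [594.6   94.99 100.57] [-179.78  -44.35 -140.64] [ 0.05 -0.03 -1.52] 47.609820192118356
turn [ 0.   -0.   -0.01] shift cm [-4.81 -0.1   4.85] rows>= 1.6
```

View pics/scene9c.png

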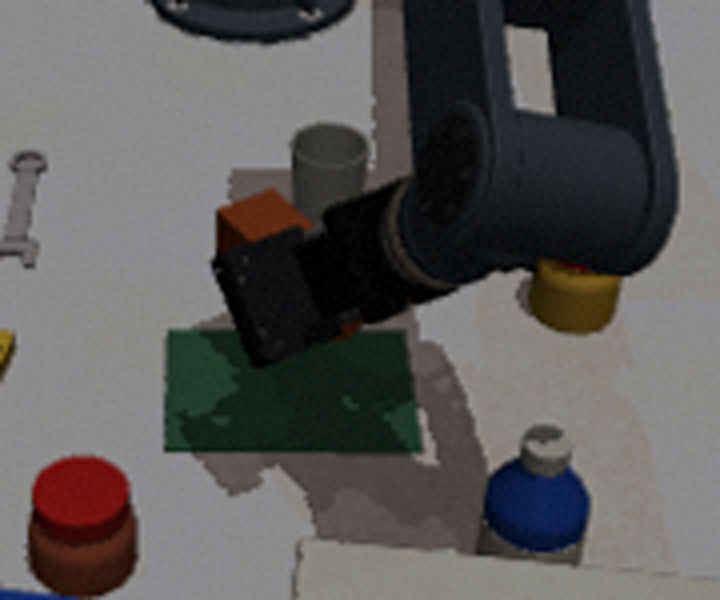

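View pics/side9c.png

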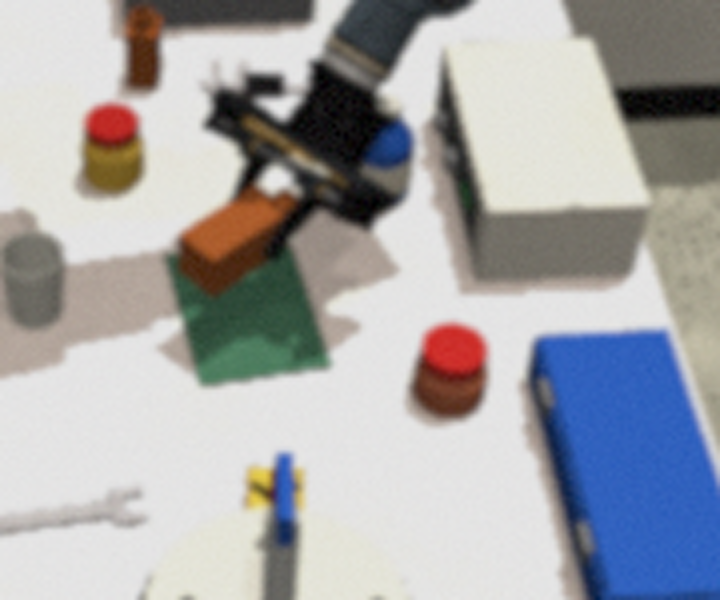

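The bottle is horizontal, mouth toward +x+y, over the mat. Lowering.

Emit:
move_arm(series=[[0,0,0,-1,0,1,1],[0,0,0,-2.2,0,2.2,1],[0,0,0,-3.4,0,3.4,1],[0,0,0,-4.3,0,4.3,1],[0,0,0,-4.7,0,4.7,1]])

```text
clock: 14.95
tool_pos: [592.8, 95.2, 29.1]
tool_rot: [179.9, -44.7, -140.4]
force: [-0.2, -0.1, -1.7]
grip_width: 0.548
```

Emit:
move_arm(series=[[0,0,0,-0.1,0,0.1,1],[0,0,0,-0.3,0,0.3,1],[0,0,0,-0.4,0,0.4,1],[0,0,0,-0.5,0,0.5,1],[0,0,0,-0.5,0,0.5,1]])

```text
clock: 15.37
tool_pos: [595.2, 95.5, 26.4]
tool_rot: [-179.8, -44.4, -140.6]
force: [-0.1, 0.1, -0.6]
grip_width: 0.551
```

```bash
python3 - <<'E'
from h import *
np.set_printoptions(precision=2,suppress=True)
s=read_state();print(s["clock"],s["tool_pos"],s["tool_rot"],s["force"],s["grip_width"]*87)
p,R=pose(); print("G",p-8*R.apply([0,0,1]))
E
```

```text
15.3667 [595.21  95.46  26.43] [-179.82  -44.38 -140.6 ] [-0.09  0.07 -0.57] 47.97317179903249
G [599.52  99.03  32.14]
```

Emit:
move_arm(series=[[0,0,0,-0.05,0,0.05,1],[0,0,0,-0.1,0,0.1,1],[0,0,0,-0.15,0,0.15,1],[0,0,0,-0.15,0,0.15,1],[0,0,0,-0.15,0,0.15,1]])

```text
clock: 15.78
tool_pos: [594.9, 95.4, 24.0]
tool_rot: [-179.9, -44.4, -140.6]
force: [-0.3, 0.2, -1.4]
grip_width: 0.552
```

```bash
python3 - <<'E'
from h import *
np.set_printoptions(precision=2,suppress=True)
s=read_state();print(s["clock"],s["tool_pos"],s["tool_rot"],s["force"],s["ft_torque"])
f=grab_frame("side"); x,y=290,160
cv2.imwrite(f"pics/s10.png",cv2.resize(f[y:y+90,x:x+100,::-1],None,fx=6,fy=6,interpolation=cv2.INTER_CUBIC))
E
```

```text
15.7833 [594.89  95.39  23.97] [-179.86  -44.43 -140.57] [-0.33  0.19 -1.37] [ 0.5  -0.51 -0.01]
```

View pics/s10.png

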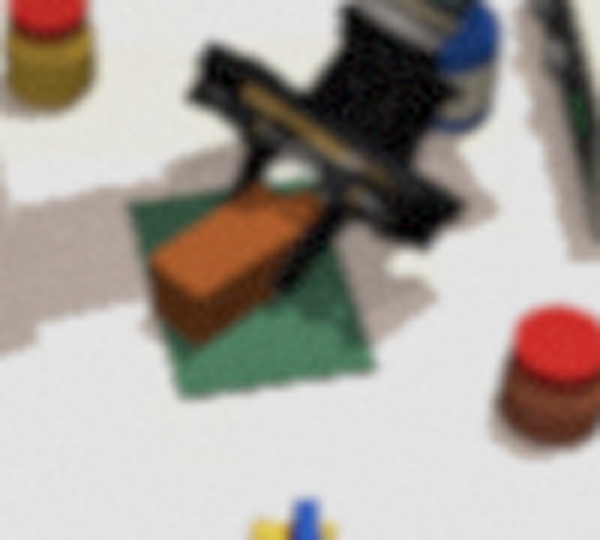

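Emit:
move_arm(series=[[0,0,0,-0.05,0,0.05,1],[0,0,0,-0.1,0,0.1,1],[0,0,0,-0.15,0,0.15,1],[0,0,0,-0.18,0,0.18,1],[0,0,0,-0.18,0,0.18,1]])

```text
clock: 16.25
tool_pos: [594.9, 95.4, 22.3]
tool_rot: [-179.8, -44.5, -140.6]
force: [-0.5, 0.1, 4.3]
grip_width: 0.55
```

```bash
python3 - <<'E'
from h import *
np.set_printoptions(precision=2,suppress=True)
s=read_state();print(s["clock"],s["tool_pos"],s["tool_rot"],s["force"],s["ft_torque"])
E
```

```text
16.25 [594.95  95.42  22.27] [-179.82  -44.48 -140.6 ] [-0.49  0.12  4.26] [ 0.24 -0.16 -0.1 ]
```

There is contact with the mat, about 5 N. Releasing.

Emit:
move_arm(series=[[0,0,0,0,0,0,0.3],[0,0,0,0,0,0,0],[0,0,0,0,0,0,0],[0,0,0,0,0,0,0],[0,0,0,0,0,0,0]])

```text
clock: 16.67
tool_pos: [594.8, 95.3, 21.0]
tool_rot: [-179.9, -44.4, -140.6]
force: [-0.4, 0.6, -0.5]
grip_width: 0.842
```

Emit:
move_arm(series=[[0,0,0,0,0,-1,0],[0,0,0,0,0,-3,0],[0,0,0,0,0,-6,0],[0,0,0,0,0,-9,0],[0,0,0,0,0,-12,0]])

```text
clock: 17.08
tool_pos: [660.4, 149.8, 108.6]
tool_rot: [-179.9, -44.4, -140.6]
force: [0.6, -0.0, -0.8]
grip_width: 0.992
```

```bash
python3 - <<'E'
from h import *
np.set_printoptions(precision=2,suppress=True)
s=read_state();print(s["clock"],s["tool_pos"],s["tool_rot"],s["joints"],s["grip_width"])
M=np.array([600,98.,28])
i=camera_info("wrist"); f=grab_frame("wrist"); cv2.imwrite("pics/w11.png",f[:,:,::-1])
tg(M+[0,0,220],150,0)
E
```

```text
17.0833 [660.4  149.82 108.6 ] [-179.87  -44.42 -140.57] [  11.59   62.34   45.44  -20.74  111.73 -118.67] 0.9924549344740231
turn [-0.47 -0.66  1.15] shift cm [14.91 -0.15 -3.28] rows>= 11.3
```

View pics/w11.png

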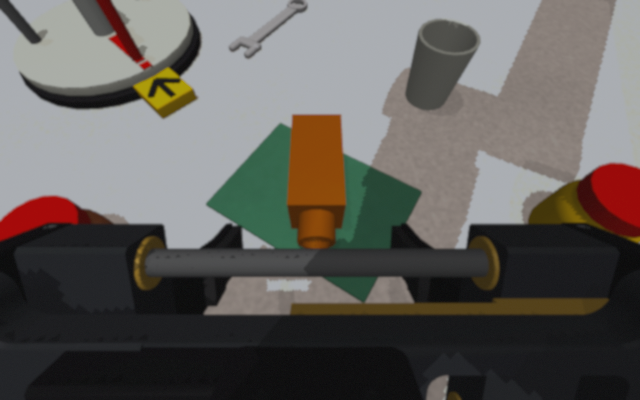

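The bottle lies flat on the mat. The tool now swings round to the base side.

Emit:
move_arm(series=[[-0.02,-0.03,0.05,1.5,0,-1.5,0],[-0.06,-0.09,0.14,3,0,-3,0],[-0.11,-0.15,0.25,5,0,-4,0],[-0.16,-0.22,0.36,7.5,0,-4.5,0],[-0.2,-0.28,0.47,10,0,-4.5,0]])

```text
clock: 17.55
tool_pos: [629.9, 123.9, 210.8]
tool_rot: [-172.9, -26.8, -171.0]
force: [1.1, -1.3, 0.6]
grip_width: 0.999
```

```bash
python3 - <<'E'
from h import *
np.set_printoptions(precision=2,suppress=True)
s=read_state();print(s["clock"],s["tool_pos"],s["tool_rot"])
tg([585,85,270],125,0)
E
```

```text
17.55 [629.95 123.88 210.84] [-172.89  -26.8  -170.96]
turn [-0.37 -0.35  1.12] shift cm [ 6.81 -3.39 -1.88] rows>= 9.9
```

Emit:
move_arm(series=[[-0.04,-0.04,0.11,1,-0.5,-0.3,0],[-0.08,-0.07,0.22,2,-1,-0.6,0],[-0.12,-0.11,0.34,3,-1.5,-0.8,0],[-0.16,-0.15,0.45,4,-2,-1.1,0],[-0.19,-0.18,0.56,5,-2.5,-1.4,0]])

```text
clock: 17.97
tool_pos: [596.1, 94.3, 248.4]
tool_rot: [-172.8, -12.4, 156.6]
force: [0.3, -0.3, -0.5]
grip_width: 1.002
```

```bash
python3 - <<'E'
from h import *
np.set_printoptions(precision=2,suppress=True)
s=read_state();print(s["clock"],s["tool_pos"],s["tool_rot"])
tg([575,80,260],100,0)
E
```

```text
17.9667 [596.11  94.32 248.36] [-172.81  -12.38  156.58]
turn [-0.22 -0.14  1.  ] shift cm [ 1.41 -2.14  0.21] rows>= 8.2
```

Emit:
move_arm(series=[[-0.03,-0.02,0.11,0.3,-0.4,0,0],[-0.06,-0.04,0.22,0.6,-0.8,0,0],[-0.09,-0.06,0.34,0.9,-1.2,0,0],[-0.11,-0.07,0.45,1.2,-1.6,0,0],[-0.13,-0.08,0.57,1.4,-2,0,0]])

```text
clock: 18.38
tool_pos: [576.1, 81.7, 253.6]
tool_rot: [-175.6, -4.4, 124.3]
force: [0.4, -0.4, 0.2]
grip_width: 0.999
```

```bash
python3 - <<'E'
from h import *
np.set_printoptions(precision=2,suppress=True)
s=read_state();print(s["clock"],s["tool_pos"],s["tool_rot"],s["joints"])
u=np.array([.773,.635,0]);G2=np.array([599.3,98.9,28])-38*u
print(G2)
# look position from above / pre
tg(G2+[0,0,200],60,0)
tg(G2-120*u*.7+[0,0,100],39.4,45)
path([("a",G2+[0,0,200],60,0),("b",G2-40*u+[0,0,180],39.4,20),("pre",G2-100*u*.7+[0,0,70],39.4,45),("g",G2,39.4,45)],s["joints"],293)
E
```

```text
18.3833 [576.1   81.72 253.57] [-175.55   -4.37  124.27] [ -3.31  28.12  82.82   0.77  75.25 -37.98]
[569.93  74.77  28.  ]
turn [-0.11 -0.03  1.12] shift cm [-0.48 -0.64  3.39] rows>= 9.0
turn [-0.69  0.63  1.35] shift cm [-1.93 -7.67 13.65] rows>= 13.2
a          [-4. 27. 90. -0. 63. 26.] err 0.0
b          [-15.  22. 108.  25.  41.  17.] err 0.0
pre        [-32.  42. 127.  97.  43. -75.] err 0.0
g          [-23.  52. 120. 110.  42. -80.] err 0.0
```

Emit:
move_arm(series=[[-0.01,0,0.11,0,0,0,0],[-0.02,0,0.22,0,0,0,0],[-0.04,-0.01,0.33,0,0,0,0],[-0.05,-0.01,0.44,0,0,0,0],[-0.06,-0.01,0.56,0,0,0,0]])

```text
clock: 18.8
tool_pos: [576.4, 82.0, 253.3]
tool_rot: [-177.3, -1.8, 92.3]
force: [-0.5, 0.8, 0.2]
grip_width: 0.998
```

Emit:
move_arm(series=[[-0.01,0,0.11,0,0,0,0],[-0.02,0,0.22,0,0,0,0],[-0.04,-0.01,0.33,0,0,0,0],[-0.05,-0.01,0.44,0,0,0,0],[-0.05,-0.02,0.54,0,0,0,0]])

```text
clock: 19.22
tool_pos: [576.0, 81.9, 253.3]
tool_rot: [-179.8, 0.3, 61.4]
force: [-0.5, 0.3, 0.6]
grip_width: 0.999
```

```bash
python3 - <<'E'
from h import *
np.set_printoptions(precision=2,suppress=True)
s=read_state();print(s["clock"],s["tool_pos"],s["tool_rot"],s["joints"])
i=camera_info("wrist"); f=grab_frame("wrist"); cv2.imwrite("pics/w12.png",f[:,:,::-1]); np.save("w12cam.npy",i,allow_pickle=True)
for t in ["bottle_mid","bottle_mouth"]:
    for r in place_of("wrist",t)[:2]:
        w=toW(i,r["at"]); print(t,round(r["score"],2),w,proj(i,w)[0])
hsv=cv2.cvtColor(f[:,:,::-1].copy(),cv2.COLOR_BGR2HSV)
m=cv2.inRange(hsv,(5,120,40),(20,255,255)); m[215:]=0
c=max(cv2.findContours(m,0,1)[0],key=cv2.contourArea); print(cv2.contourArea(c))
w=np.array([onz(i,p,52)[:2] for p in c[:,0].astype(float)]).astype(np.float32); print(cv2.minAreaRect(w)); print(cv2.boxPoints(cv2.minAreaRect(w)))
E
```

```text
19.2167 [576.01  81.91 253.33] [-179.78    0.25   61.37] [-2.84 25.73 86.92 -0.14 67.66 25.84]
bottle_mid 0.57 [586.32  86.56  26.07] [322.4  165.84]
bottle_mouth 0.97 [635.04 127.47  29.84] [341.78 118.06]
3623.0
((585.6920776367188, 87.76996612548828), (124.10421752929688, 48.659698486328125), 39.61037826538086)
[[522.38  66.95]
 [553.4   29.46]
 [649.01 108.59]
 [617.99 146.08]]
```

View pics/w12.png

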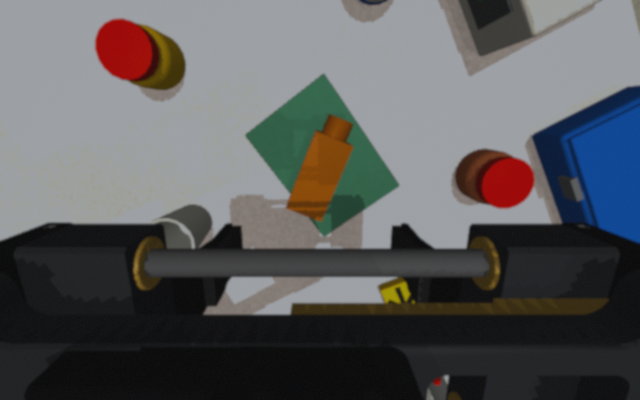

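The view confirms the bottle lying with its mid at about (586,87.5) and its mouth at 39.6°, matching the prediction. Going to the pre-grasp at the base side.

```bash
python3 - <<'E'
from h import *
np.set_printoptions(precision=2,suppress=True)
u=np.array([.772,.636,0]);G2=np.array([585.9,87.6,28])-20.5*u
tg(G2-80*u+[0,0,80],39.5,45)
tg(G2-60*u+[0,0,130],50,22)
E
```

```text
turn [-0.16  0.78  0.37] shift cm [-7.8  -2.99 15.13] rows>= 7.0
turn [-0.04  0.39  0.2 ] shift cm [-6.2  -2.4  10.29] rows>= 3.5
```

Emit:
move_arm(series=[[0,0.06,0.03,-1,-0.3,1.5,0],[-0.01,0.14,0.06,-2.2,-0.8,3.5,0],[-0.02,0.22,0.1,-3.5,-1.3,5.5,0],[-0.03,0.3,0.15,-5,-1.8,8,0],[-0.04,0.39,0.2,-6.2,-2.4,10,0]])

```text
clock: 19.78
tool_pos: [526.1, 39.0, 154.7]
tool_rot: [-180.0, -21.8, 50.4]
force: [-0.1, 1.9, -0.9]
grip_width: 1.0
```

```bash
python3 - <<'E'
from h import *
np.set_printoptions(precision=2,suppress=True)
s=read_state();print(s["clock"],s["tool_pos"],s["tool_rot"],s["joints"])
u=np.array([.772,.636,0]);G2=np.array([585.9,87.6,28])-20.5*u
tg(G2-80*u+[0,0,80],39.5,45)
E
```

```text
19.7833 [526.14  38.97 154.75] [-179.99  -21.81   50.45] [-19.68  27.33 111.01  33.76  38.97  -6.19]
turn [-0.11  0.4   0.16] shift cm [-3.58 -0.29  4.21] rows>= 3.6
```

Emit:
move_arm(series=[[-0.02,0.08,0.03,-0.7,-0.1,0.8,0],[-0.05,0.16,0.06,-1.4,-0.1,1.6,0],[-0.07,0.25,0.1,-2.2,-0.2,2.6,0],[-0.09,0.33,0.13,-3,-0.2,3.4,0],[-0.11,0.4,0.16,-3.6,-0.3,4.2,0]])

```text
clock: 20.2
tool_pos: [514.7, 33.9, 111.8]
tool_rot: [-179.7, -39.7, 42.8]
force: [0.4, -0.1, -0.4]
grip_width: 0.999
```

Emit:
move_arm(series=[[0,0,0,0,0,0,0],[0,0,0,0,0,0,0],[0,0,0,0,0,0,0],[0,0,0,0,0,0,0],[0,0,0,0,0,0,0]])

```text
clock: 20.62
tool_pos: [514.6, 35.2, 112.4]
tool_rot: [-179.5, -39.5, 42.8]
force: [0.6, 0.7, -0.2]
grip_width: 1.002
```

```bash
python3 - <<'E'
from h import *
np.set_printoptions(precision=2,suppress=True)
s=read_state();print(s["clock"],s["tool_pos"],s["tool_rot"],s["joints"])
u=np.array([.772,.636,0]);G2=np.array([585.9,87.6,28])-20.5*u
tg(G2,39.5,45)
f=grab_frame("wrist"); cv2.imwrite("pics/w13.png",f[:,:,::-1])
E
```

```text
20.6167 [514.62  35.18 112.36] [-179.55  -39.53   42.83] [-30.45  36.52 123.84  81.27  38.24 -57.99]
turn [-0.05  0.1   0.04] shift cm [-0.09  1.01 11.59] rows>= 2.8
```

View pics/w13.png

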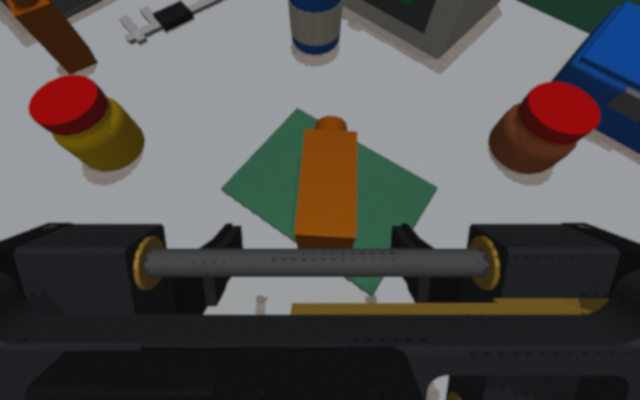

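Emit:
move_arm(series=[[-0.02,0.04,0.02,0,0.3,1.5,0],[-0.04,0.08,0.03,0,0.6,3.2,0],[-0.05,0.1,0.04,0,0.9,5,0],[-0.05,0.1,0.04,0,1,6.8,0],[-0.05,0.1,0.04,0,1,8.4,0]])

```text
clock: 21.08
tool_pos: [560.1, 64.9, 45.9]
tool_rot: [179.9, -45.2, 39.5]
force: [-0.2, 0.5, 0.6]
grip_width: 0.999
```

```bash
python3 - <<'E'
from h import *
np.set_printoptions(precision=2,suppress=True)
s=read_state();print(s["clock"],s["tool_pos"],s["tool_rot"],s["force"])
u=np.array([.772,.636,0]);G2=np.array([585.9,87.6,28])-20.5*u
tg(G2,39.5,45)
E
```

```text
21.0833 [560.08  64.87  45.9 ] [179.87 -45.23  39.49] [-0.24  0.45  0.64]
turn [ 0. -0. -0.] shift cm [-0.3  -0.12  3.05] rows>= 0.7
```

Emit:
move_arm(series=[[0,0,0,0,-0.1,0.8,0],[0,0,0,0,-0.1,1.6,0],[0,0,0,-0.1,-0.1,2.3,0],[0,0,0,-0.1,-0.1,2.8,0],[0,0,0,-0.1,-0.1,2.9,0]])

```text
clock: 21.5
tool_pos: [574.3, 78.2, 25.3]
tool_rot: [179.9, -45.2, 39.5]
force: [0.1, -0.1, 0.1]
grip_width: 1.0
```

Emit:
move_arm(series=[[0,0,0,0,0,0,0.4],[0,0,0,0,0,0,1],[0,0,0,0,0,0,1],[0,0,0,0,0,0,1],[0,0,0,0,0,0,1]], newtons=25)

```text
clock: 21.92
tool_pos: [573.9, 77.6, 25.6]
tool_rot: [179.9, -45.2, 39.4]
force: [0.0, -0.4, 0.8]
grip_width: 0.711
```

Emit:
move_arm(series=[[0,0,0,0,0,0,1],[0,0,0,0,0,0,1],[0,0,0,0,0,0,1],[0,0,0,0,0,0,1],[0,0,0,0,0,0,1]])

```text
clock: 22.33
tool_pos: [573.9, 77.8, 25.4]
tool_rot: [179.9, -45.2, 39.4]
force: [-1.0, -1.7, 2.0]
grip_width: 0.551
```

```bash
python3 - <<'E'
from h import *
np.set_printoptions(precision=2,suppress=True)
s=read_state();print(s["clock"],s["tool_pos"],s["tool_rot"],s["force"],s["grip_width"]*87)
p,R=pose(); print("G",p-8*R.apply([0,0,1]))
f=grab_frame("wrist"); cv2.imwrite("pics/w14.png",f[:,:,::-1])
f=grab_frame("side"); x,y=290,160
cv2.imwrite(f"pics/s14.png",cv2.resize(f[y:y+90,x:x+100,::-1],None,fx=6,fy=6,interpolation=cv2.INTER_CUBIC))
E
```

```text
22.3333 [573.9   77.76  25.39] [179.94 -45.22  39.4 ] [-0.98 -1.66  1.98] 47.92371966209873
G [569.51  74.17  31.03]
```

View pics/w14.png

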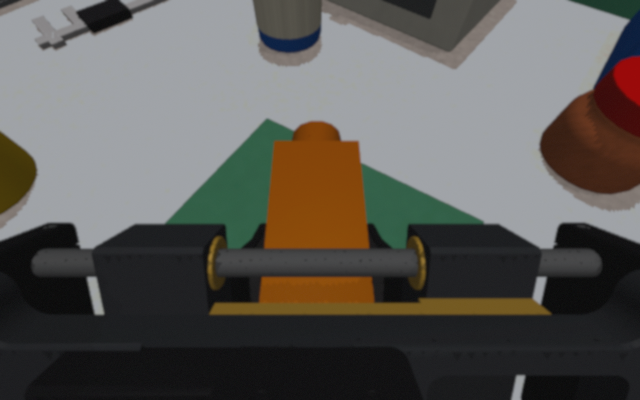

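View pics/s14.png

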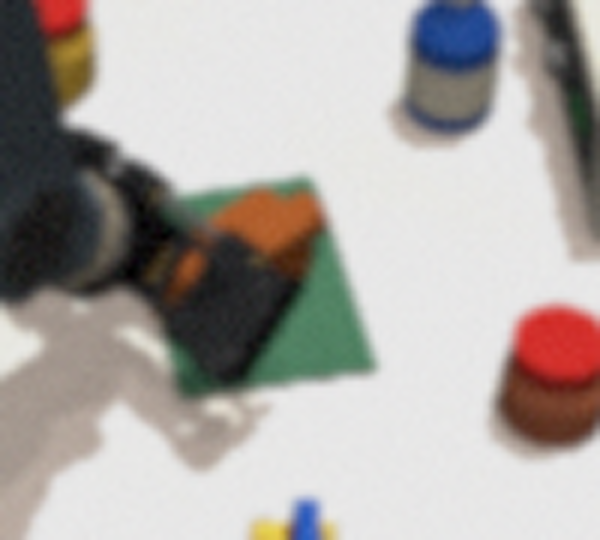

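Gripped at 47.9 mm. Lifting.

Emit:
move_arm(series=[[0,0,0,0.5,0,-0.5,1],[0,0,0,1.5,0,-1.5,1],[0,0,0,3.5,0,-3.5,1],[0,0,0,5.5,0,-5.5,1],[0,0,0,7.5,0,-7.5,1]])

```text
clock: 22.85
tool_pos: [572.7, 77.9, 132.0]
tool_rot: [-179.9, -45.1, 39.3]
force: [-0.4, -0.5, -0.4]
grip_width: 0.551
```

```bash
cat >> h.py <<'E'
Rg=Ro.from_euler("xyz",[179.94,-45.22,39.4],degrees=True); pg=np.array([573.9,77.76,25.39])
ug=np.array([np.cos(np.radians(39.4)),np.sin(np.radians(39.4)),0])
mt=Rg.inv().apply(np.array([585.9,87.6,28])+62.5*ug-pg); mt[1]=0
at=Rg.inv().apply(ug)
def mouth(): p,R=pose(); return p+R.apply(mt),R.apply(at)
def tm(mouthpos,psi,th):
    R=RR(psi,th); return go(np.array(mouthpos)-R.apply(mt),R)
E
python3 - <<'E'
from h import *
np.set_printoptions(precision=2,suppress=True)
s=read_state();print(s["clock"],s["tool_pos"],s["tool_rot"],s["force"],s["joints"],s["grip_width"]*87)
print(mt,mouth(), RR(60,-44.8).apply(at))
tm([640,100,190],50,0)
tm([600,-50,160],60,-44.8)
E
```

```text
22.85 [572.74  77.91 132.  ] [-179.94  -45.11   39.33] [-0.43 -0.53 -0.37] [-23.06  36.81 120.23  92.38  38.96 -56.55] 47.979199956854934
[56.81  0.   53.54] (array([633.06, 127.41, 134.46]), array([ 0.77,  0.63, -0.  ])) [-0.  0. -1.]
turn [ 0.07 -0.79 -0.18] shift cm [ 8.62  3.6  -7.15] rows>= 6.5
turn [ 0.   -1.55 -0.4 ] shift cm [  3.11  11.7  -11.92] rows>= 12.8
```

Emit:
move_arm(series=[[0.01,-0.08,-0.02,1.2,0.3,-1.2,1],[0.02,-0.18,-0.04,2.5,0.8,-2.5,1],[0.03,-0.29,-0.06,4,1.4,-3.8,1],[0.04,-0.4,-0.09,5.3,2,-5,1],[0.05,-0.5,-0.11,6.5,2.5,-6,1]])

```text
clock: 23.27
tool_pos: [585.9, 70.9, 201.6]
tool_rot: [-179.2, -30.7, 44.3]
force: [1.2, 1.9, -1.7]
grip_width: 0.549
```

```bash
python3 - <<'E'
from h import *
np.set_printoptions(precision=2,suppress=True)
s=read_state();print(s["clock"],s["tool_pos"],s["tool_rot"],s["force"],s["joints"])
print(mouth())
tm([620,40,190],55,-5)
E
```

```text
23.2667 [585.88  70.92 201.62] [-179.18  -30.68   44.26] [ 1.15  1.9  -1.69] [-17.69  25.93 106.42  43.45  41.65  -3.87]
(array([639.9 , 124.63, 184.56]), array([ 0.69,  0.68, -0.25]))
turn [ 0.03 -0.62 -0.18] shift cm [-1.76  5.47 -6.55] rows>= 5.2
```

Emit:
move_arm(series=[[0,-0.11,-0.03,-0.3,0.8,-1,1],[0.01,-0.22,-0.06,-0.6,1.8,-2.2,1],[0.02,-0.34,-0.1,-1,3,-3.5,1],[0.03,-0.46,-0.14,-1.4,4,-5,1],[0.03,-0.58,-0.17,-1.7,5.2,-6.3,1]])

```text
clock: 23.68
tool_pos: [590.8, -1.0, 248.3]
tool_rot: [179.7, 1.4, 54.0]
force: [0.2, 1.0, -1.7]
grip_width: 0.549
```

```bash
python3 - <<'E'
from h import *
np.set_printoptions(precision=2,suppress=True)
s=read_state();print(s["clock"],s["tool_pos"],s["tool_rot"],s["force"],s["joints"])
print(mouth())
tm([600,-80,165],60,-44.8)
E
```

```text
23.6833 [590.8   -1.05 248.29] [179.68   1.43  54.04] [ 0.2   1.02 -1.67] [-10.21  26.87  85.77  -1.55  67.71  26.34]
(array([623.6 ,  43.66, 193.35]), array([ 0.41,  0.55, -0.73]))
turn [-0.04 -0.76 -0.1 ] shift cm [-6.09  5.4   0.71] rows>= 6.1
```

Emit:
move_arm(series=[[0,-0.1,-0.01,-0.8,0.7,0.1,1],[-0.01,-0.21,-0.03,-1.7,1.5,0.2,1],[-0.02,-0.32,-0.05,-2.6,2.3,0.3,1],[-0.02,-0.43,-0.06,-3.5,3.1,0.4,1],[-0.03,-0.54,-0.07,-4.3,3.9,0.5,1]])

```text
clock: 24.1
tool_pos: [597.7, -57.8, 243.0]
tool_rot: [179.0, 32.3, 57.8]
force: [0.1, 0.4, -1.8]
grip_width: 0.55
```

```bash
python3 - <<'E'
from h import *
np.set_printoptions(precision=2,suppress=True)
s=read_state();print(s["clock"],s["tool_pos"],s["tool_rot"],s["force"],s["joints"])
print(mouth())
tm([595,-120,165],60,-44.8)
E
```

```text
24.1 [597.66 -57.8  243.03] [179.04  32.33  57.83] [ 0.09  0.39 -1.85] [ -2.79  36.85  75.23 -28.42  84.95  35.97]
(array([608.73, -41.88, 167.42]), array([ 0.12,  0.18, -0.98]))
turn [-0.01 -0.22 -0.03] shift cm [-4.79  3.04  3.08] rows>= 1.8
```

Emit:
move_arm(series=[[0,-0.07,-0.01,-1.2,0.8,0.8,1],[0,-0.14,-0.02,-2.4,1.6,1.6,1],[-0.01,-0.2,-0.03,-3.6,2.3,2.3,1],[-0.01,-0.22,-0.03,-4.5,2.8,2.8,1],[-0.01,-0.22,-0.03,-4.8,3,3,1]])

```text
clock: 24.52
tool_pos: [592.6, -121.9, 241.4]
tool_rot: [-179.9, 44.7, 60.0]
force: [0.7, -0.1, -0.8]
grip_width: 0.553
```

Emit:
move_arm(series=[[0,0,0,0,0,0,1],[0,0,0,0,0,0,1],[0,0,0,0,0,0,1],[0,0,0,0,0,0,1],[0,0,0,0,0,0,1]])

```text
clock: 24.93
tool_pos: [593.5, -121.1, 243.1]
tool_rot: [179.8, 44.6, 59.9]
force: [0.0, -0.8, -0.9]
grip_width: 0.55
```

```bash
python3 - <<'E'
from h import *
np.set_printoptions(precision=2,suppress=True)
s=read_state();print(s["clock"],s["tool_pos"],s["tool_rot"],s["force"],s["joints"])
print(mouth())
for n in ["scene","side","wrist"]:
    i=camera_info(n); f=grab_frame(n); cv2.imwrite(f"pics/{n}15.png",f[:,:,::-1]); np.save(f"{n}15cam.npy",i,allow_pickle=True)
    for t in ["bottle_mouth","red_peg_foot","stand"]:
      for r in place_of(n,t)[:1]:
        w=toW(i,r["at"]); print(n,t,round(r["score"],2),w,proj(i,w)[0])
    if n=="scene":cv2.imwrite(f"pics/sc15.png",cv2.resize(f[130:280,170:330,::-1],None,fx=4.5,fy=4,interpolation=cv2.INTER_CUBIC))
    if n=="side":cv2.imwrite(f"pics/si15.png",cv2.resize(f[190:330,280:420,::-1],None,fx=4.2,fy=4.2,interpolation=cv2.INTER_CUBIC))
E
```

```text
24.9333 [ 593.52 -121.08  243.09] [179.81  44.6   59.91] [ 0.03 -0.81 -0.88] [ -4.35  40.56  74.28 -39.36  88.55  35.15]
(array([ 595.11, -118.7 ,  165.08]), array([ 0.,  0., -1.]))
scene bottle_mouth 0.69 [ 596.26 -120.41  166.45] [276.53 196.54]
scene red_peg_foot 0.7 [ 587.8  -196.45   32.5 ] [255.02 229.89]
scene stand 0.98 [ 581.11 -280.25    0.24] [229.75 234.21]
side bottle_mouth 0.81 [ 600.3  -120.18  161.16] [340.31 219.24]
side red_peg_foot 0.58 [ 595.32 -198.15   29.63] [339.73 262.03]
side stand 0.85 [ 586.54 -279.27   -0.83] [339.26 287.33]
wrist bottle_mouth 0.8 [ 593.56 -115.75  162.97] [312.38 133.03]
wrist red_peg_foot 0.65 [ 591.58 -198.52   32.31] [349.39  89.77]
wrist stand 0.73 [ 584.04 -285.16    2.31] [369.08 121.61]
```

View pics/sc15.png

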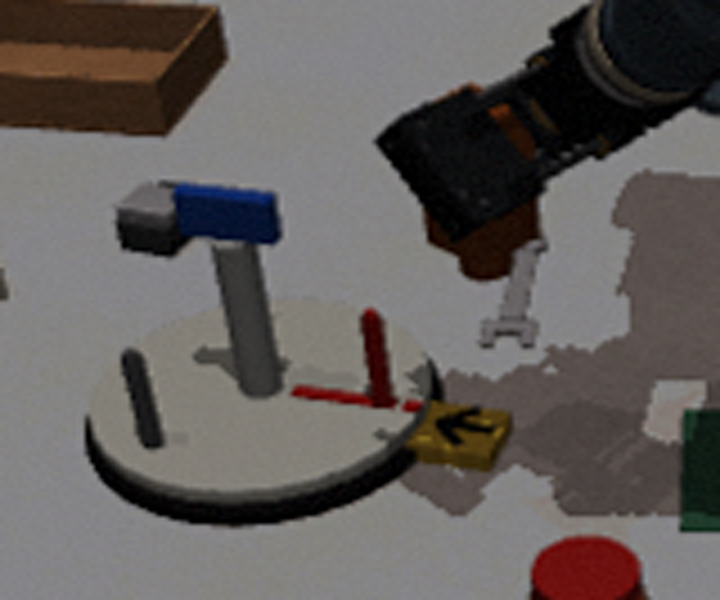

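View pics/si15.png

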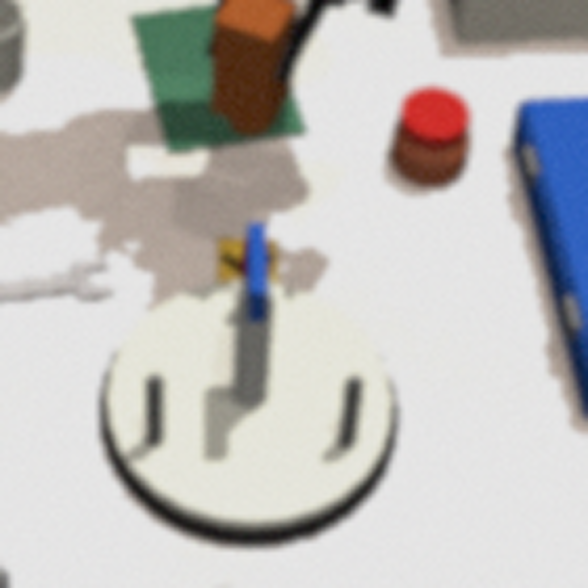

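View pics/wrist15.png

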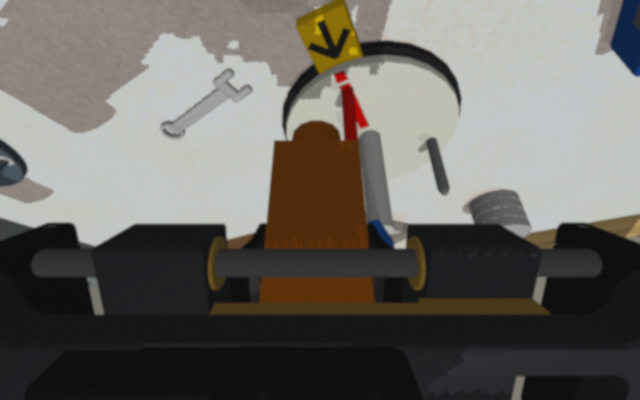

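The views show the bottle held upside down near the red peg: in the scene view the mouth is at about (277,197) and the peg tip at about (252,209). The mark is still on the arrow. Now I refine the peg's position.

```bash
python3 - <<'E'
from h import *
np.set_printoptions(precision=1,suppress=True)
i3=np.load("w3cam.npy",allow_pickle=True).item(); sc=camera_info("scene")
f=cv2.imread("pics/w3.png")
cv2.imwrite("pics/c16.png",cv2.resize(f[0:180,260:370],None,fx=5,fy=3.3,interpolation=cv2.INTER_CUBIC))
for uv in [(316,95),(316,97),(316,99)]: print(onz(i3,uv,115))
for uv in [(252.4,208),(252.4,209)]: print("scene",onz(sc,uv,115))
print(tri([ray(i3,(316,95.5)),ray(sc,(252.4,208.2))]))
# scene foot
print("foot sc",onz(sc,(170+383/4.5,130+402/4),30), "w3 stripe out end",onz(i3,(316,75),30),"disc L/R",onz(i3,(209,172),30),onz(i3,(424,172),30))
for p in [(589.2,-197.8,115),(589.2,-197.8,30)]: print(proj(i3,p),proj(sc,p))
E
```

```text
[ 589.1 -198.2  115. ]
[ 588.9 -199.5  115. ]
[ 588.8 -200.8  115. ]
scene [ 589.9 -195.1  115. ]
scene [ 594.5 -193.8  115. ]
(array([ 588.5, -197.1,  112.7]), [np.float64(1.3281286054073849), np.float64(1.3281286054072934)])
foot sc [ 587.6 -196.5   30. ] w3 stripe out end [ 591.1 -174.3   30. ] disc L/R [ 474.5 -256.9   30. ] [ 693.  -275.8   30. ]
[[316.2  94.4]] [[251.6 207.8]]
[[316.1 101.3]] [[254.5 230.8]]
```

View pics/c16.png

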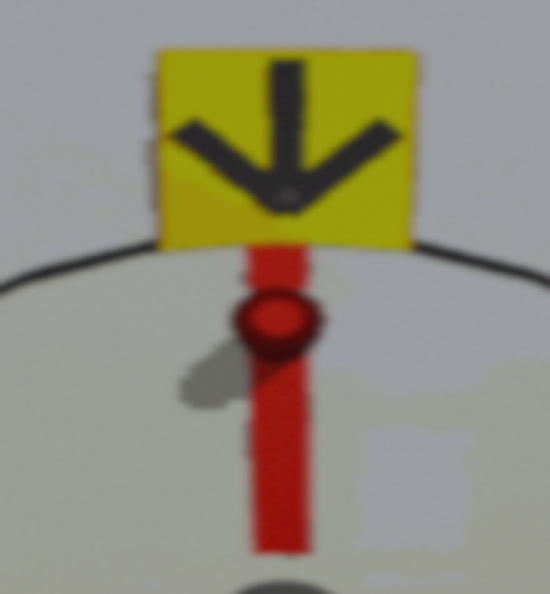

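```bash
python3 - <<'E'
from h import *
tm([589,-198,145],60,-44.8)
E
```

```text
turn [ 0.002 -0.003 -0.   ] shift cm [-3.7   3.44  6.39] rows>= 2.0
```

Emit:
move_arm(series=[[0,0,0,-0.7,0.7,1.2,1],[0,0,0,-1.5,1.5,2.6,1],[0,0,0,-2.5,2.4,4.3,1],[0,0,0,-3.3,3.1,5.7,1],[0,0,0,-3.7,3.4,6.4,1]])

```text
clock: 25.95
tool_pos: [586.4, -203.0, 222.4]
tool_rot: [179.9, 44.7, 59.9]
force: [0.2, 0.4, -1.8]
grip_width: 0.555
```

Emit:
move_arm(series=[[0,0,0,0,0,0,1],[0,0,0,0,0,0,1],[0,0,0,0,0,0,1],[0,0,0,0,0,0,1],[0,0,0,0,0,0,1]])

```text
clock: 26.37
tool_pos: [587.7, -199.2, 223.3]
tool_rot: [179.8, 44.6, 60.0]
force: [0.2, 1.1, -2.3]
grip_width: 0.547
```

```bash
python3 - <<'E'
from h import *
np.set_printoptions(precision=2,suppress=True)
s=read_state();print(s["clock"],s["tool_pos"],s["tool_rot"],s["force"])
print(mouth())
tm([589,-198,145],60,-44.8)
for n in ["scene","side","wrist"]:
    i=camera_info(n); f=grab_frame(n); cv2.imwrite(f"pics/{n}16.png",f[:,:,::-1])
    for t in ["bottle_mouth","bottle_mid","red_peg_foot"]:
      for r in place_of(n,t)[:1]:
        w=toW(i,r["at"]); print(n,t,round(r["score"],2),w,proj(i,w)[0])
    if n=="scene":cv2.imwrite(f"pics/sc16.png",cv2.resize(f[160:250,200:310,::-1],None,fx=6,fy=6,interpolation=cv2.INTER_CUBIC))
E
```

```text
26.3667 [ 587.73 -199.22  223.32] [179.84  44.63  60.01] [ 0.18  1.14 -2.35]
(array([ 589.27, -196.86,  145.3 ]), array([ 0.,  0., -1.]))
turn [ 0. -0.  0.] shift cm [-0.04  0.05  0.08] rows>= 0.0
scene bottle_mouth 0.59 [ 589.09 -196.65  147.17] [250.77 198.54]
scene bottle_mid 0.98 [505.06 451.91  44.84] [479.19 228.07]
scene red_peg_foot 0.94 [ 585.82 -195.52   32.28] [255.51 229.54]
side bottle_mouth 0.84 [ 590.57 -199.67  143.41] [339.64 241.35]
side bottle_mid 0.71 [508.97 451.3   49.5 ] [305.1 140.4]
side red_peg_foot 0.87 [ 593.58 -201.41   31.07] [339.33 262.57]
wrist bottle_mouth 0.56 [ 587.9  -196.34  145.96] [314.31 137.19]
wrist bottle_mid 0.68 [ 584.9  -196.9   207.73] [310.13 221.42]
wrist red_peg_foot 0.94 [ 588.88 -196.87   32.41] [315.78  37.72]
```

View pics/sc16.png

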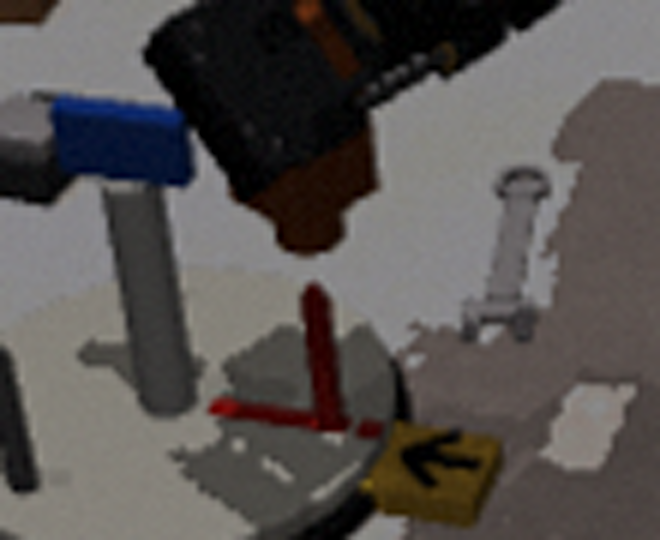

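View pics/wrist16.png

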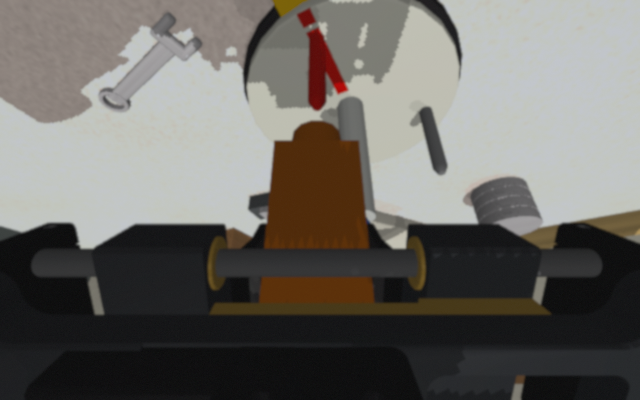

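```bash
python3 - <<'E'
from h import *
np.set_printoptions(precision=1,suppress=True)
R=RR(60,-44.8)
A=np.radians(84.8); ex=np.array([np.cos(A),np.sin(A),0]); ey=np.array([-ex[1],ex[0],0]); ax=np.array([581.5,-282.4,0])
bar=[ax+a*ex+b*ey+[0,0,z] for a in np.linspace(-32,32,17) for b in (-7,0,7) for z in np.linspace(166,204,8)]
col=[ax+14*np.array([np.cos(t),np.sin(t),0])+[0,0,z] for t in np.linspace(0,6.28,16) for z in np.linspace(30,166,20)]
P=np.array(bar+col)
for z in (145,110,80,50,31):
    p=np.array([589,-198,z])-R.apply(mt); L=R.inv().apply(P-p)
    d=np.maximum(np.abs(L)-np.array([37.5,95,0]),0); d[:,2]=np.maximum(L[:,2]+59,0)
    D=np.linalg.norm(d,axis=1)
    fz=np.maximum(np.abs(L)-np.array([12,62,0]),0); fz[:,2]=np.maximum(L[:,2]-11,0); F=np.linalg.norm(fz,axis=1)
    print(z,"body gap",D.min(),P[D.argmin()]-ax,"fingers gap(open)",F.min())
E
```

```text
145 body gap 102.283858517406 [  9.9  31.2 204. ] fingers gap(open) 32.609246521688284
110 body gap 77.5399711420076 [  9.9  31.2 204. ] fingers gap(open) 26.02644290028222
80 body gap 61.43267018245584 [  9.9  31.2 204. ] fingers gap(open) 27.022118845103208
50 body gap 57.283976771316595 [  9.9  31.2 198.6] fingers gap(open) 44.3248102772098
31 body gap 57.24101352637569 [  9.9  31.2 176.9] fingers gap(open) 44.30784663884235
```

Alignment agrees in both views, and the clearances to grip and column are ample. Descending.

Emit:
move_arm(series=[[0,0,0,0.3,0,0.4,1],[0,0,0,1,0.1,1.1,1],[0,0,0,1.9,0.1,2,1],[0,0,0,2.8,0.1,2.9,1],[0,0,0,3.5,0.1,3.6,1]])

```text
clock: 27.38
tool_pos: [587.2, -200.7, 170.2]
tool_rot: [-179.9, 44.7, 60.1]
force: [1.1, -1.3, -1.7]
grip_width: 0.55
```

```bash
python3 - <<'E'
from h import *
np.set_printoptions(precision=2,suppress=True)
s=read_state();print(s["clock"],s["tool_rot"],s["force"],s["ft_torque"]);print(mouth())
tm([589,-198,40],60,-44.8)
E
```

```text
27.3833 [-179.89   44.67   60.11] [ 1.07 -1.3  -1.68] [ 0.47 -0.35  0.02]
(array([ 588.49, -198.28,   92.23]), array([-0.,  0., -1.]))
turn [-0. -0.  0.] shift cm [3.72 0.03 3.67] rows>= 1.3
```

No contact, and the neck is past the tip. Continuing.

Emit:
move_arm(series=[[0,0,0,0.7,0,0.7,1],[0,0,0,1.6,0,1.6,1],[0,0,0,2.5,0,2.5,1],[0,0,0,3.3,0,3.3,1],[0,0,0,3.7,0,3.7,1]])

```text
clock: 27.8
tool_pos: [587.5, -200.5, 118.1]
tool_rot: [-179.9, 44.7, 60.1]
force: [-0.7, -0.0, -0.1]
grip_width: 0.55
```

```bash
python3 - <<'E'
from h import *
np.set_printoptions(precision=2,suppress=True)
s=read_state();print(s["clock"],s["tool_rot"],s["force"],s["ft_torque"]);print(mouth())
for n in ["scene","side"]:
    f=grab_frame(n); 
    if n=="scene":cv2.imwrite(f"pics/sc17.png",cv2.resize(f[160:250,200:310,::-1],None,fx=6,fy=6,interpolation=cv2.INTER_CUBIC))
    if n=="side":cv2.imwrite(f"pics/si17.png",cv2.resize(f[210:320,290:390,::-1],None,fx=5,fy=5,interpolation=cv2.INTER_CUBIC))
E
```

```text
27.8 [-179.9    44.67   60.11] [-0.69 -0.05 -0.11] [ 0.47 -0.28 -0.02]
(array([ 588.76, -198.07,   40.13]), array([-0.,  0., -1.]))
```

View pics/sc17.png

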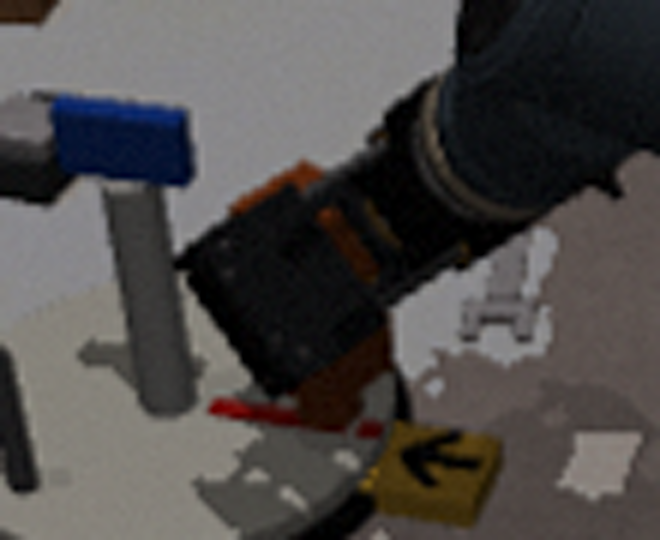

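View pics/si17.png

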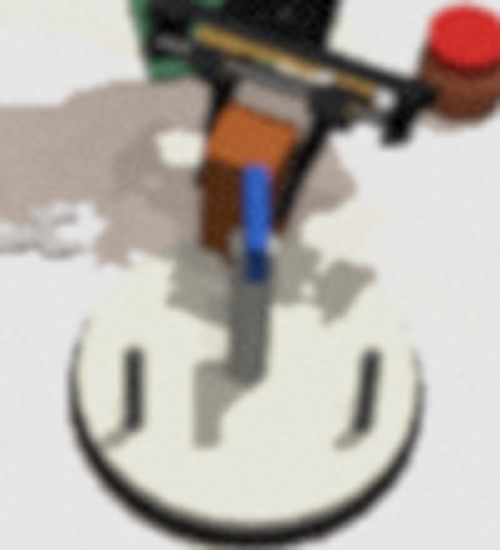

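Bottle over the peg, mouth about 10 mm above the disc. I lower the rest slowly until contact.

Emit:
move_arm(series=[[0,0,0,0.1,0,0.1,1],[0,0,0,0.25,0,0.25,1],[0,0,0,0.4,0,0.4,1],[0,0,0,0.5,0,0.5,1],[0,0,0,0.55,0,0.55,1]])

```text
clock: 28.32
tool_pos: [588.4, -200.7, 112.9]
tool_rot: [179.8, 44.6, 59.9]
force: [-0.1, 1.1, -0.6]
grip_width: 0.552
```

```bash
python3 - <<'E'
from h import *
np.set_printoptions(precision=2,suppress=True)
s=read_state();print(s["clock"],s["force"],s["ft_torque"]);print(mouth())
E
```

```text
28.3167 [-0.09  1.06 -0.65] [ 0.55 -0.33 -0.03]
(array([ 589.91, -198.34,   34.87]), array([ 0.,  0., -1.]))
```

Emit:
move_arm(series=[[0,0,0,0.1,0,0.1,1],[0,0,0,0.2,0,0.2,1],[0,0,0,0.25,0,0.25,1],[0,0,0,0.25,0,0.25,1],[0,0,0,0.25,0,0.25,1]])

```text
clock: 28.73
tool_pos: [588.3, -200.7, 109.1]
tool_rot: [179.9, 44.7, 60.0]
force: [0.4, -0.2, -1.5]
grip_width: 0.55
```

```bash
python3 - <<'E'
from h import *
np.set_printoptions(precision=2,suppress=True)
s=read_state();print(s["clock"],s["force"],s["ft_torque"]);print(mouth())
E
```

```text
28.7333 [ 0.35 -0.21 -1.52] [ 0.47 -0.36 -0.01]
(array([ 589.79, -198.34,   31.13]), array([ 0.,  0., -1.]))
```

Emit:
move_arm(series=[[0,0,0,0.05,0,0.05,1],[0,0,0,0.1,0,0.1,1],[0,0,0,0.15,0,0.15,1],[0,0,0,0.15,0,0.15,1],[0,0,0,0.15,0,0.15,1]])

```text
clock: 29.15
tool_pos: [588.5, -200.7, 108.8]
tool_rot: [179.8, 44.7, 59.9]
force: [-1.6, 2.3, 6.1]
grip_width: 0.548
```

```bash
python3 - <<'E'
from h import *
np.set_printoptions(precision=2,suppress=True)
s=read_state();print(s["clock"],s["force"],s["ft_torque"]);print(mouth())
E
```

```text
29.15 [-1.6   2.28  6.14] [ 0.21  0.21 -0.23]
(array([ 589.94, -198.45,   30.83]), array([ 0., -0., -1.]))
```

The rim is on the disc with about 7 N contact. Releasing, then backing straight out.

Emit:
move_arm(series=[[0,0,0,0,0,0,0.35],[0,0,0,0,0,0,0.2],[0,0,0,0,0,0,0],[0,0,0,0,0,0,0],[0,0,0,0,0,0,0]])

```text
clock: 29.57
tool_pos: [588.2, -200.8, 106.8]
tool_rot: [179.9, 44.7, 60.0]
force: [-0.6, 0.5, 0.5]
grip_width: 0.842
```

Emit:
move_arm(series=[[0,0,0,0,0,-0.3,0],[0,0,0,0,0,-1,0],[0,0,0,0,0,-2.5,0],[0,0,0,0,0,-4.5,0],[0,0,0,0,0,-7,0]])

```text
clock: 29.98
tool_pos: [612.2, -157.8, 156.8]
tool_rot: [-179.9, 44.7, 60.0]
force: [-0.2, 0.3, -0.5]
grip_width: 1.001
```

Emit:
move_arm(series=[[0,0,0,0,0,-2,0],[0,0,0,0,0,-4,0],[0,0,0,0,0,-6,0],[0,0,0,0,0,-7.5,0],[0,0,0,0,0,-8,0]])

```text
clock: 30.4
tool_pos: [642.8, -107.5, 216.2]
tool_rot: [179.5, 44.5, 59.8]
force: [0.8, 0.0, -0.3]
grip_width: 1.004
```

```bash
python3 - <<'E'
from h import *
np.set_printoptions(precision=1,suppress=True)
s=read_state();print(s["clock"],s["tool_pos"],s["force"],s["grip_width"])
for n in ["scene","side","wrist"]:
    i=camera_info(n); f=grab_frame(n); cv2.imwrite(f"pics/{n}18.png",f[:,:,::-1])
    for t in ["bottle_mouth","bottle_mid","red_peg_foot","rack_grip","stand"]:
      for r in place_of(n,t)[:2]:
        w=toW(i,r["at"]); print(n,t,round(r["score"],2),w)
    if n=="scene":cv2.imwrite(f"pics/sc18.png",cv2.resize(f[160:250,200:310,::-1],None,fx=6,fy=6,interpolation=cv2.INTER_CUBIC))
E
```

```text
30.4 [ 642.8 -107.5  216.2] [ 0.8  0.  -0.3] 1.0037199367403016
scene bottle_mouth 0.93 [ 588.3 -196.9   31.1]
scene bottle_mouth 0.89 [507.9 451.3  95.5]
scene bottle_mid 0.85 [505.8 450.7  45.8]
scene bottle_mid 0.8 [ 583.5 -198.3   95.8]
scene red_peg_foot 0.92 [ 586.5 -196.    32.1]
scene stand 0.78 [ 578.7 -281.2    1.8]
scene stand 0.66 [ 581.2 -279.9  185.8]
side bottle_mouth 0.91 [ 592.5 -199.3   28.7]
side bottle_mouth 0.69 [510.2 446.5  92. ]
side bottle_mid 0.71 [510.3 448.2  51.6]
side bottle_mid 0.55 [ 592.8 -196.3   91.6]
side red_peg_foot 0.93 [ 592.2 -199.1   27.5]
side rack_grip 0.89 [ 585.3 -282.6  186.3]
side rack_grip 0.51 [ 595.  -199.3   30.4]
wrist bottle_mouth 0.67 [ 589.5 -198.    32.5]
wrist bottle_mid 0.6 [ 585.8 -197.    92.9]
wrist red_peg_foot 0.69 [ 586.  -197.8   32.9]
wrist rack_grip 0.76 [ 584.  -281.5  187.4]
wrist rack_grip 0.75 [ 583.5 -285.4    1.2]
wrist stand 0.84 [ 583.8 -287.8    4.1]
wrist stand 0.64 [ 591.3 -195.7   30.7]
```

View pics/sc18.png

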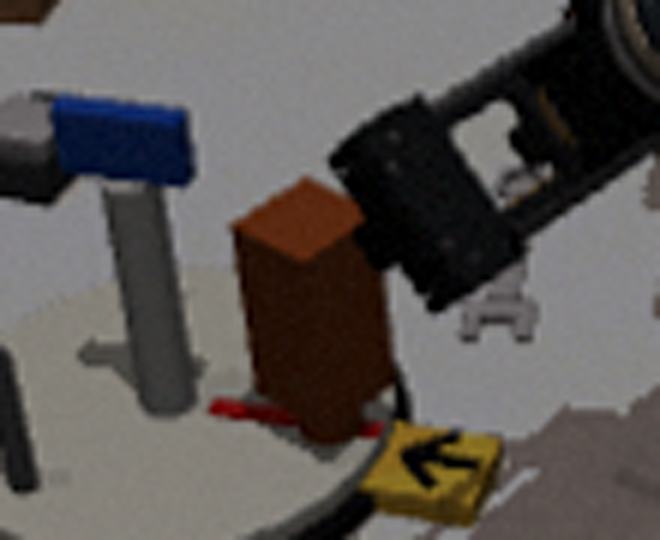

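View pics/wrist18.png

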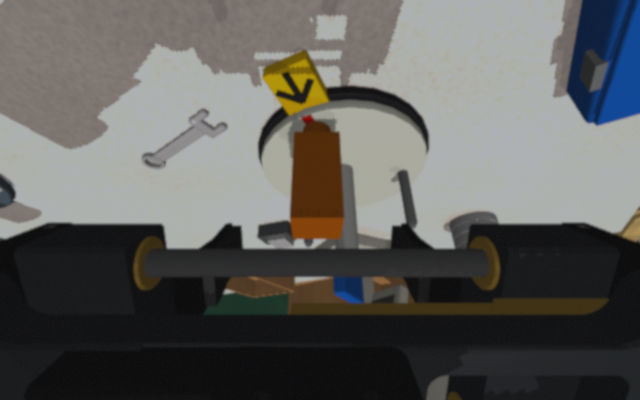

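View pics/side18.png

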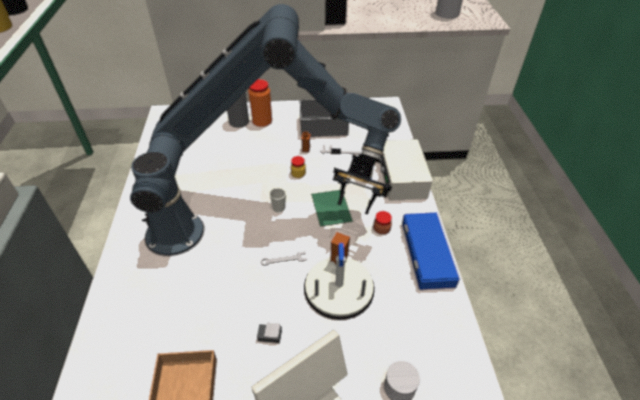

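The bottle hangs on the peg, and the three cameras put its mouth at 29–33 mm height, within 4 mm of the peg foot. I hold once more, check that nothing moves, and check the mark and bystanders.

Emit:
move_arm(series=[[0,0,0,0,0,-1.5,0],[0,0,0,0,0,-3,0],[0,0,0,0,0,-4,0],[0,0,0,0,0,-4,0],[0,0,0,0,0,-4,0]])

```text
clock: 31.72
tool_pos: [655.1, -84.6, 242.6]
tool_rot: [179.8, 44.6, 59.9]
force: [-0.7, -0.9, -1.5]
grip_width: 1.005
```

Emit:
move_arm(series=[[0,0,0,0,0,0,0],[0,0,0,0,0,0,0],[0,0,0,0,0,0,0],[0,0,0,0,0,0,0],[0,0,0,0,0,0,0]])

```text
clock: 32.13
tool_pos: [654.6, -85.2, 241.9]
tool_rot: [179.9, 44.7, 60.0]
force: [-0.2, -0.5, 0.9]
grip_width: 1.0
```

```bash
python3 - <<'E'
from h import *
np.set_printoptions(precision=1,suppress=True)
sc=camera_info("scene"); f=grab_frame("scene"); old=cv2.imread("pics/scene18.png")[:,:,::-1]
print("stand region diff",np.abs(f[205:255,195:265].astype(int)-old[205:255,195:265]).mean())
a=onz(sc,(200+215/6,160+407/6),30)[:2]; b=onz(sc,(200+380/6,160+428/6),30)[:2]
print("stripe ang",np.degrees(np.arctan2(*(b-a)[::-1])))
hsv=cv2.cvtColor(f[:,:,::-1].copy(),cv2.COLOR_BGR2HSV)
m=cv2.inRange(hsv,(0,120,40),(8,255,255))|cv2.inRange(hsv,(170,120,40),(180,255,255))
ys,xs=np.nonzero(m[222:240,230:270]); print(len(xs))
for t in ["jar_a","beaker","round_bottle","wrench","jaw","caliper"]:
    for r in place_of("scene",t)[:2]: print(t,round(r["score"],2),toW(sc,r["at"]))
s=read_state();print(s["clock"],s["force"],np.abs(s["qd"]).max())
E
```

```text
stand region diff 2.1745714285714284
stripe ang 87.00112211883184
56
jar_a 0.8 [765.5 -29.4  -4.6]
jar_a 0.66 [468.  295.1   2.1]
beaker 0.92 [383.8 104.8  -0.2]
beaker 0.49 [ 582.3 -195.1   91.4]
wrench 0.45 [ 400.  -150.2   -1. ]
jaw 0.69 [ 357.  -433.7    2. ]
jaw 0.42 [ 581.3 -283.4    2.3]
caliper 0.59 [658.5 420.2   3.1]
caliper 0.44 [765.4 -30.8  -2.8]
32.4833 [-0.5 -0.6  1. ] 0.1138149838643948
```

```bash
python3 - <<'E'
from workcell import *
print(close_job())
E
```

```text
the job is handed in; nothing more can be done
None
```

The stand is turned to the arrow and the brown bottle is hanging upside down on the red peg. I handed the job in at about 32.5 s of the 72 s allowed; no verdict was reported.

**What I did:**
- I turned the stand about −33° by its blue grip.
- I picked up the larger brown bottle with the tool tilted 45° and laid it on the green mat.
- I regripped it from the base side and lowered it over the red peg until the rim touched the disc, at about 7 N.
- I then let go and backed away.

**Last checks:**

| Check | Result |
|---|---|
| Bottle mouth height | 29–33 mm in all three cameras; disc top is at 30 mm |
| Mouth to peg foot, horizontal | within about 4 mm in each camera |
| Arm and gripper | clear of everything, outside force about 1 N (noise) |
| Disc and bottle at rest | no visible change in the stand area between two pictures |
| Beaker, wrench, jaw, caliper and both jars | where they were at the start, within the networks' error |

**Where measurements disagreed or failed:**
- **Mark angle:** the close overhead view before hanging put the mark within about 1° of the arrow. A rough final estimate from the scene picture gave 87.0° against the tongue's 84.8°. Both are inside the 5° limit.
- **Peg position:** the side camera placed the peg 4–7 mm away in x from the scene camera. Mouth and peg still agreed within each single view.
- **Round bottle:** the network did not report it in the last scene picture, so I have no final measurement of it. The scene picture after the bottle was laid down and the wrist pictures at the regrip showed it standing by the white box, and the arm stayed clear of it after that.

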